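# Load a dental cast into the scanning stand

## Task

Load the cast for scanning: swing the stand's keeper bar open, then slide the carrier plate with the plaster cast along the bed, keeping it flat on the bed and never lifting it, cast first between the two posts and under the overhanging head until it is fully home, touching both dowels along its side and the end stop at its front. Then swing the keeper bar fully shut behind it. Leave the other things on and around the bed where they are.

Things in the scene. Friction and masses are not known exactly. Their poses are not given: they have to be found in the camera images.
- stand: Scanning stand, fixed; place and yaw change between runs. Axes: x = loading direction (roughly the robot's right), y = roughly away from the robot, z up. Origin: on the table (z = 0), below the carrier's centre when the carrier is fully home. All 'stand' coordinates here are in this frame, in mm.
- bed_mid (a point): Centre of the top of the stand's flat white bed, 12 mm above the table. The bed spans stand x = -360 to 160, y = -115 to 190.
- end_stop (a point): Steel end stop block: middle of the upper edge of its face, stand (65, 0), 24 mm above the bed. The face looks to stand -x and is 30 mm wide.
- dowel_rear (a point): Top centre of the rear dowel: upright steel pin, 12 mm in diameter, 18 mm above the bed, at stand (-58, 51): its face touches the line y = 45.
- dowel_front (a point): Top centre of the front dowel, like the rear one, at stand (45, 51).
- post_far (a point): Top centre of the far one of two upright steel posts, 16 mm in diameter, 32 mm above the bed, at stand (-80, 55). The gap between the posts is 109 mm wide.
- post_near (a point): Top centre of the post nearer to the robot, the same, at stand (-80, -70); the keeper bar pivots about it.
- head_edge (a point): Middle of the lower front edge of the white overhanging head, stand (20, 0), 55 mm above the bed. The head spans stand x = 20 to 155, y = -60 to 60, and is solid from 55 to 130 mm above the bed; its column (x = 95 to 155) stands on the bed and rises to 160 mm.
- carrier: Loose aluminium plate, 130 x 90 x 10 mm (x, y, z), about 0.36 kg, with a plaster dental arch fixed on its front half (52 x 60 mm, centred at x = +30, top 39 mm above the plate's underside). Starts on the bed before the gap, askew, cast towards the gap. Origin: centre of the underside; x axis towards the cast end. Fully home: origin at stand x = 0, y = 0, axes parallel to the stand's.
- keeper (a joint): Dark steel bar, 60 mm long, 10 mm thick, 4 to 20 mm above the bed, pivoting about the near post. Angle in rad: 0 = shut, along stand +y across half the gap, 10 mm behind a carrier that is home; it opens outwards (towards stand -x), counter-clockwise from above: 1.57 = along stand -x, 2.4 = end of travel. Starts at 0 to 0.3. Stays where left; about 2 N at the tip moves it.
- keeper_tip (a point): Top of the 10 mm pin that stands up at the keeper bar's free end, 55 mm from its pivot, 38 mm above the bed.
- spare_cast: loose bystander: a spare plaster dental arch, 47 x 54 x 29 mm high, without a plate, standing on the far strip of the bed. Origin: centre of its underside.
- jar: loose bystander: white screw jar, 48 mm in diameter, 40 mm high, on the far strip of the bed. Origin: centre of its underside.
- vial: loose bystander: small glass bottle, 28 mm in diameter, 48 mm high, on the far strip of the bed. Origin: centre of its underside.
- spatula: loose bystander: thin modelling spatula, 160 mm long, wooden handle and steel blade, lying on the table on the robot's side of the bed. Its x axis runs from handle to blade.
There are look-alikes about, which are no part of the job. There is more than one size of the carrier; the job needs the largest.

How it is judged:
By the outcome, as a careful person would: the job done as asked, in the order asked, and still so for the second after the job is handed in, with the robot touching nothing.
It also fails if it takes over 72 s, if anything falls off the work surface, if the arm or the gripper's body presses on something with over 40 N, if the wrist force passes 120 N, or if a joint passes its speed limit or range.

## Robot

A 6-joint arm with a two-finger parallel gripper is mounted at the origin on the work surface. World frame = base frame: x ahead of the robot, y to its left, z up, the work surface at z = 0. Lengths are in m, angles in degrees, forces in N, time in s.
With the tool pointing down it reaches from about 0.4 to 0.825 m from the base axis. Payload 7 kg.
Tool frame: the origin (TCP) lies at the very end of the fingers, on their centre line; the grasp point (between the pads) lies 19 mm behind it; z points along the fingers, y is the direction in which the jaws open and shut (so a half turn about z gives the same grasp; the last joint's range is limited). The gripper opens to 88 mm and grips with 3 to 60 N. Pads are 19 mm wide; open, the fingers measure 130 mm over their backs; the gripper's body (78 mm by 193 mm) begins 47 mm behind the grasp point.
Start: joints at [-54.024, 20.546, 0.682, 0, -70.136, -16.507], TCP at [0.225, -0.636, 0.227] pointing down, gripper open.
Joint ranges: [-176.03, 176.03], [-82.01, 121.73], [-58.28, 71.71], [-173.87, 95.51], [-174.79, -0.11], [-173.66, 173.66]. Speed limits (degrees/s): [136.94, 136.94, 172.46, 180, 180, 180].

## Interface

Orientations are given as [roll, pitch, yaw] about the fixed x, y, z axes, in that order (R = Rz(yaw) Ry(pitch) Rx(roll)).
In Python, from plant import ctrl gives the robot as it stands.
- The arm moves only by the tool move_arm, never from a script. Its argument "increments" is a list of rows, each a list of 2 entries, a list of its own where there are three numbers: the shift along the world's x, y, z in mm, then the turn about the world's z in rad. A call has exactly 8 rows; each row shifts and turns the pose as measured when the row begins; what a row does not reach is not made up. A row lasts 1/10 s, in which the tool goes at most 50 mm and 8.59 degrees, less where a joint would pass 70% of its speed; a pose out of reach is approached as far as the arm can. A call with a gripper value outside its range is refused whole. "jaw" is the gripper command: -1 is shut, 1 is fully open, values between are in proportion, set as the call begins (left out, the last holds). The fingers move at their own pace and stop on an object; the grip force is fixed at half the most. Time passes only in rows, so rows that do not move let the fingers close, or fill a call up. It gives the time, the measured TCP pose, the force and the opening at its end, in the units of the state.
- ctrl.get_obs(): the state, without advancing time (a new reading comes with each control period).
- ctrl.snapshot(name): name is "side" or "top" or "wrist"; returns a dict with "color" (384x512x3 uint8, red, green, blue), "fx", "fy", "cx", "cy" (pixels), "R" (3x3) and "t" (3): a world point X has camera coordinates R X + t. Camera axes: x right, y down, z forward; pixel columns grow to the right and rows downward; lengths in m; the calibration is good to about 2 mm. A picture is of the moment at which its call begins. There is no depth.
- ctrl.close_job(): hands the job in, once; it reports no verdict.
The state is a dict: "clock": time; "joint_pos": joint angles; "qvel": joint speeds; "tau": joint torques, N m; "tool_pos": TCP position; "orientation": TCP orientation; "force": force on the tool from outside, world axes, zero at the start; "moment": the same for the moment, N m; "opening": finger opening in m.
Only numpy, scipy, OpenCV 4.12 (cv2) and the standard library are available. Lean on these libraries where they do the work, as an engineer would, in place of code of your own. Each camera call takes 0.05 s, during which the arm holds its last target.

## Working session

There is one attempt and no reset: what is moved stays moved. The work goes in short steps, Python scripts to look and compute and a tool call to move; the robot and the scene stay as the last step left them, time stands still between calls to the robot, and variables do not carry over. Pictures are saved under pics/ and viewed, and the job is handed in when it is done.

Besides the shell and the picture viewer there is one more tool, called after ">>>" in YAML: its name, and indented under it one key for each argument. move_arm: Moves the arm, as the interface text tells. Its arguments: {"type":"object","properties":{"increments":{"type":"array","items":{"type":"array"}},"jaw":{"type":"number"}},"required":["increments"]}

```bash
ls; mkdir -p pics; cat > h.py <<'E'
import numpy as np, cv2
from plant import ctrl
def snap(n,f):
    s=ctrl.snapshot(n); cv2.imwrite('pics/'+f+'.png',cv2.cvtColor(s['color'],cv2.COLOR_RGB2BGR))
    np.savez('pics/'+f+'.npz',**s); return s
def load(f): return dict(np.load('pics/'+f+'.npz'))
def ray(s,u,v):
    d=np.array([(u-s['cx'])/s['fx'],(v-s['cy'])/s['fy'],1.]); R=np.array(s['R']); 
    return -R.T@np.array(s['t']), R.T@d
def plane(s,u,v,z):
    c,d=ray(s,u,v); return c+d*(z-c[2])/d[2]
def proj(s,X):
    p=np.array(s['R'])@np.array(X)+np.array(s['t']); return [float(s['fx']*p[0]/p[2]+s['cx']),float(s['fy']*p[1]/p[2]+s['cy'])]
def tri(obs):
    A=np.zeros((3,3));b=np.zeros(3)
    for s,u,v in obs:
        c,d=ray(s,u,v);d=d/np.linalg.norm(d);P=np.eye(3)-np.outer(d,d);A+=P;b+=P@c
    return np.linalg.solve(A,b)
E
python3 - <<'E'
from h import *
for n in ['side','top','wrist']:
    s=snap(n,n+'0'); print(n,s['fx'],s['cx'],s['cy'],ray(s,256,192))
print(ctrl.get_obs())
for n in ['side','top','wrist']:
    im=cv2.imread(f'pics/{n}0.png'); cv2.imwrite(f'pics/{n}0b.png',cv2.resize(im,(800,600),interpolation=cv2.INTER_CUBIC))
E
```

```text
pics
side 452.49797621070996 257.8686407818088 189.74383658419353 (array([0.25544449, 0.71944432, 0.67384913]), array([ 0.32089172, -0.6899228 , -0.64890442]))
top 371.2677641679648 250.34276011300827 189.9283807065539 (array([0.46100367, 0.06848725, 0.80402621]), array([ 0.14563907, -0.03008561, -0.98901337]))
wrist 282.6040386242437 255.53751377562588 193.3380650786915 (array([ 0.14795062, -0.66486774,  0.38459141]), array([ 0.27848012,  0.10143667, -0.95508351]))
{'clock': 0.15, 'joint_pos': array([-5.40234295e+01,  2.05806584e+01,  6.44317461e-01, -1.41589418e-02,
       -7.01360849e+01, -1.65069958e+01]), 'qvel': array([ 0.03842959, -0.15621952,  0.15228482,  0.14474961, -0.08546976,
        0.02482507]), 'tau': array([-8.61369226e-04, -5.83275890e+01,  2.93291831e+01,  7.00116858e+00,
        8.78859835e-03, -1.22706601e-04]), 'tool_pos': array([ 0.22482176, -0.63605071,  0.22584318]), 'orientation': array([ 1.79926777e+02, -7.81685994e-03, -1.60535240e+02]), 'force': array([-0.11887751,  0.33084984, -0.05803508]), 'moment': array([-0.01376874,  0.00765923,  0.06284918]), 'opening': 0.08745135140874086}
```

View pics/side0b.png

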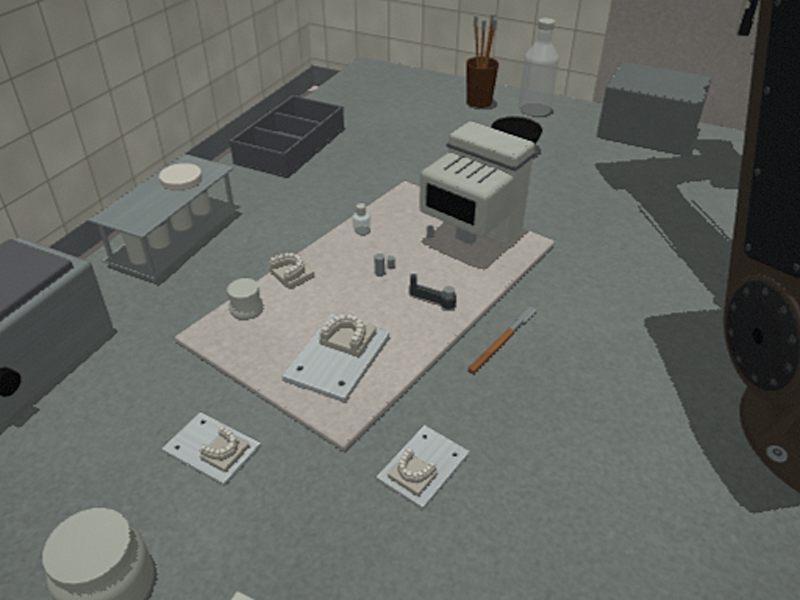

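View pics/top0b.png

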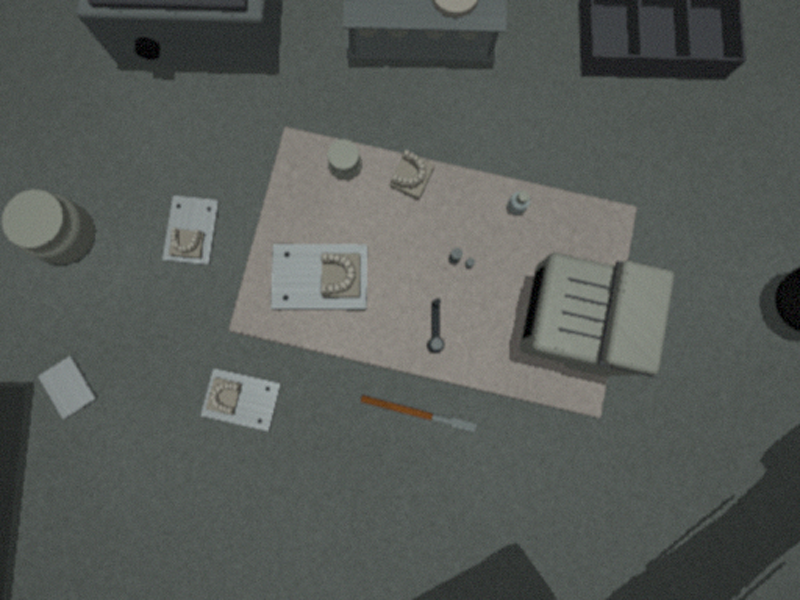

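View pics/wrist0b.png

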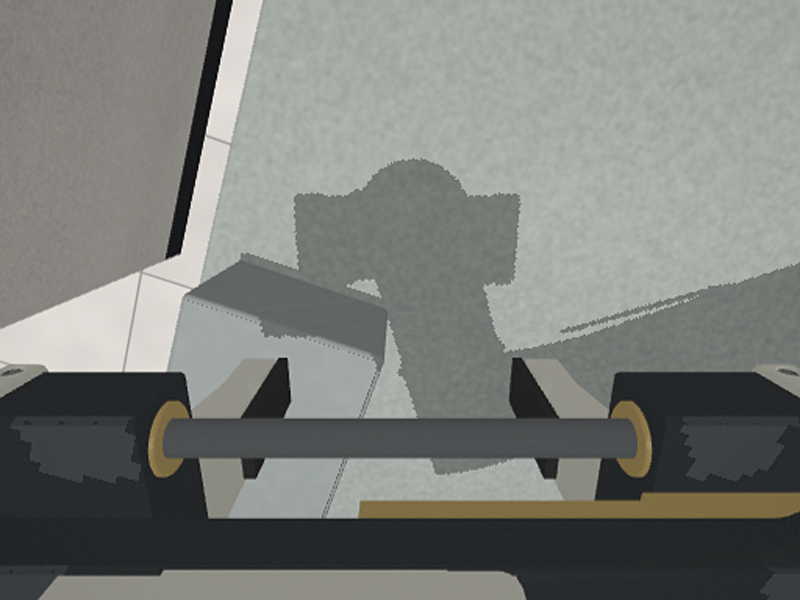

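The side and top views show the bed, with the large carrier near top-view pixel (320,277) in the 800-pixel picture. The keeper runs from its pivot at (436,344) to its tip at (435,300). The two small plates off the bed are look-alikes. Next I'll measure the bed, carrier and keeper.

```bash
python3 - <<'E'
from h import *
for n in ['top','side']:
    im=cv2.imread(f'pics/{n}0.png'); f=im.astype(int)
    m=((f[:,:,2]-f[:,:,0])>4).astype(np.uint8)*255
    m=cv2.medianBlur(m,5)
    cv2.imwrite(f'pics/m_{n}.png',m)
    nl,l,st,_=cv2.connectedComponentsWithStats(m); print(n,st[np.argsort(-st[:,4])[:4]].tolist())
    x,y,w,h=(130,70,300,210) if n=='top' else (100,100,270,200)
    cv2.imwrite(f'pics/{n}0z.png',cv2.resize(im[y:y+h,x:x+w],(800,int(800*h/w)),interpolation=cv2.INTER_CUBIC))
    print(x,y,800/w)
E
```

```text
top [[0, 0, 512, 384, 167743], [147, 82, 260, 185, 25421], [4, 125, 36, 34, 770], [206, 162, 24, 28, 651]]
130 70 2.6666666666666665
side [[0, 0, 512, 384, 133760], [0, 0, 512, 212, 38257], [112, 116, 242, 172, 17197], [27, 325, 66, 59, 2603]]
100 100 2.962962962962963
```

View pics/top0z.png

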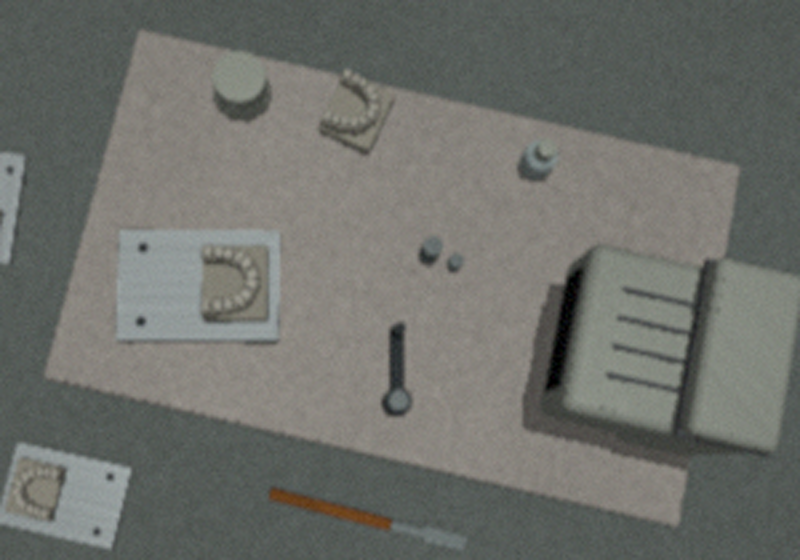

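View pics/side0z.png

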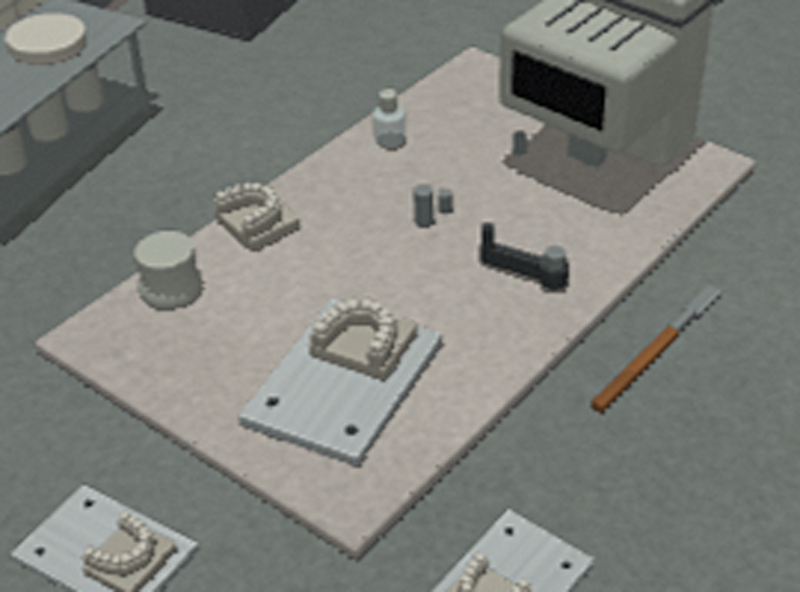

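View pics/m_top.png

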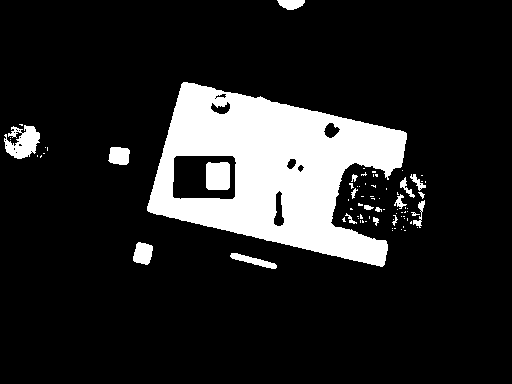

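```bash
python3 - <<'E'
from h import *
def bedlines(n,appr):
    m=cv2.imread(f'pics/m_{n}.png',0)
    nl,l,st,c=cv2.connectedComponentsWithStats(m)
    k=l[192 if n=='top' else 200,250 if n=='top' else 210]
    m=(l==k).astype(np.uint8)
    cs,_=cv2.findContours(m,cv2.RETR_EXTERNAL,cv2.CHAIN_APPROX_NONE); C=max(cs,key=cv2.contourArea)[:,0].astype(float)
    L=[]
    for i in range(4):
        a=np.array(appr[i],float);b=np.array(appr[(i+1)%4],float);d=(b-a)/np.linalg.norm(b-a);nn=np.array([-d[1],d[0]])
        r=(C-a)@nn;t=(C-a)@d
        P=C[(abs(r)<3)&(t>6)&(t<np.linalg.norm(b-a)-6)]
        for _ in range(3):
            vx,vy,x0,y0=cv2.fitLine(P.astype(np.float32),cv2.DIST_HUBER,0,.01,.01).ravel()
            rr=abs((P-[x0,y0])@np.array([-vy,vx])); P=P[rr<1.2]
        L.append((np.array([x0,y0]),np.array([vx,vy]),len(P)))
    out=[]
    for i in range(4):
        p,d,_=L[i-1];q,e,_=L[i]
        t=np.linalg.solve(np.c_[d,-e],q-p);out.append(p+t[0]*d)
    print(n,np.round(out,1).tolist(),[x[2] for x in L]); return out
t=load('top0');s=load('side0')
T=bedlines('top',[(182.5,81.5),(407.5,131.9),(385,267),(147,211.4)])
S=bedlines('side',[(260,116),(355,155.5),(220,287),(113,216.5)])
ST=np.array([(-360,190),(160,190),(160,-115),(-360,-115)])/1e3
for i,j in zip(range(4),[3,0,1,2]):
    pass
# side corners: which? back-left(260,116)=stand(160,190); right(355,155)=(160,-115); front(220,287)=(-360,-115); left(113,216)=(-360,190)
S=[S[3],S[0],S[1],S[2]]
for a,b in zip(T,S): print('tri',np.round(tri([(t,*a),(s,*b)])*1e3,1),'top@12',np.round(plane(t,*a,.012)*1e3,1),'side@12',np.round(plane(s,*b,.012)*1e3,1))
np.savez('bed.npz',T=T,S=S)
E
```

```text
top [[182.10000610351562, 81.0999984741211], [406.70001220703125, 132.10000610351562], [383.5, 266.70001220703125], [146.10000610351562, 211.10000610351562]] [204, 47, 227, 118]
side [[258.3999938964844, 115.5999984741211], [355.6000061035156, 154.89999389648438], [219.8000030517578, 288.29998779296875], [109.80000305175781, 216.3000030517578]] [22, 127, 97, 102]
tri [830.9 216.5   5.4] top@12 [826.6 214.8  12. ] side@12 [826.6 221.5  12. ]
tri [ 720.1 -290.5    9.3] top@12 [ 719.2 -289.3   12. ] side@12 [ 718.2 -286.4   12. ]
tri [ 422.3 -229.2    6.6] top@12 [ 424.2 -226.6   12. ] side@12 [ 419.4 -222.3   12. ]
tri [531.8 279.9   3. ] top@12 [531.8 277.9  12. ] side@12 [527.3 285.6  12. ]
```

```bash
python3 - <<'E'
from h import *
def z(n,x,y,w,h,k,f):
    im=cv2.imread(f'pics/{n}0.png')[y:y+h,x:x+w]; im=cv2.convertScaleAbs(im,alpha=1.6)
    o=cv2.resize(im,(w*k,h*k),interpolation=cv2.INTER_NEAREST)
    for i in range(0,w,10): cv2.putText(o,str(x+i),(i*k,8),0,.3,(0,255,255),1); cv2.line(o,(i*k,0),(i*k,h*k),(0,90,90),1)
    for j in range(0,h,10): cv2.putText(o,str(y+j),(0,j*k+8),0,.3,(0,255,255),1); cv2.line(o,(0,j*k),(w*k,j*k),(0,90,90),1)
    return o
a=z('top',265,150,50,80,7,0); b=z('side',230,155,65,80,7,0)
cv2.imwrite('pics/zz1.png',np.hstack([a,b]))
a=z('top',165,145,80,60,5,0); b=z('side',175,195,80,65,5,0)
b=b[:300]; cv2.imwrite('pics/zz2.png',np.hstack([a,b]))
E
```

```text
(no output)
```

View pics/zz1.png

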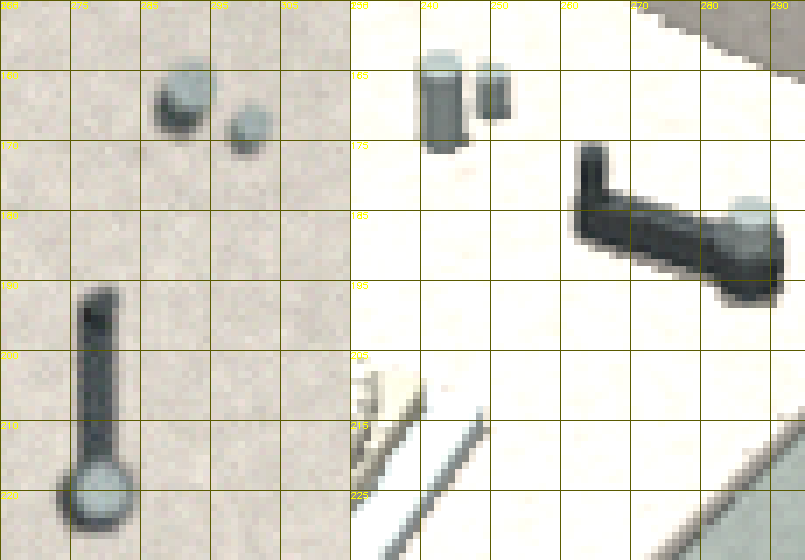

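View pics/zz2.png

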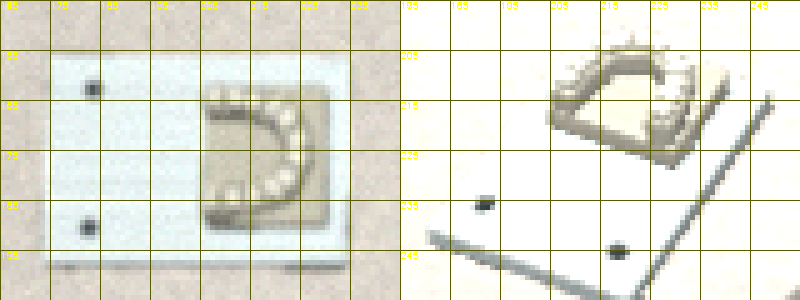

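```bash
cat > fit.py <<'E'
from h import *
from scipy.optimize import least_squares
t=load('top0');s=load('side0');B=np.load('bed.npz')
P={'post_far':((291.5,161.8),(242.4,163.8),(-80,55,44)),'dow_r':((300.2,167.1),(250.1,164.5),(-58,51,30)),'post_near':((279.1,219.5),(287.1,184.6),(-80,-70,44))}
for k,(a,b,c) in P.items(): print(k,np.round(tri([(t,*a),(s,*b)])*1e3,1),'top',np.round(plane(t,*a,c[2]/1e3)*1e3,1),'side',np.round(plane(s,*b,c[2]/1e3)*1e3,1))
W=lambda q,c:np.array([q[0]+np.cos(q[2])*c[0]-np.sin(q[2])*c[1],q[1]+np.sin(q[2])*c[0]+np.cos(q[2])*c[1],c[2]])/[1e3]*1
def res(q,full=False):
    r=[]
    for a,b,c in P.values(): r+=list(np.array(proj(t,W(q,c)))-a)+list(np.array(proj(s,W(q,c)))-b)
    for i,c in enumerate([(-360,190,12),(160,190,12),(160,-115,12),(-360,-115,12)]):
        r+=list(np.array(proj(t,W(q,c)))-B['T'][i])
        if i<2 and 0: r+=list(np.array(proj(s,W(q,c)))-B['S'][i])
    return np.array(r)
o=least_squares(res,[568,-95,-1.78],loss='huber',f_scale=1)
print(o.x,np.degrees(o.x[2]));print(np.round(res(o.x),1).reshape(-1,2).tolist())
np.save('stand.npy',o.x)
def toS(p):
    q=o.x;d=np.array(p)[:2]*1e3-q[:2];c,n=np.cos(q[2]),np.sin(q[2]);return np.array([c*d[0]+n*d[1],-n*d[0]+c*d[1]])
p=tri([(t,279.4,191.8),(s,264.2,175.6)]);print('pin',p*1e3,toS(p),'top50',plane(t,279.4,191.8,.05)*1e3,'side50',plane(s,264.2,175.6,.05)*1e3)
h1=tri([(t,183,162.5),(s,191.5,235.3)]);h2=tri([(t,182,190),(s,217.9,244.9)]);print('holes',h1*1e3,h2*1e3,toS(h1),toS(h2))
im=cv2.imread('pics/top0.png').astype(int); m=((im[:,:,2]-im[:,:,0])<=3)&(im.min(2)>85)
m[:,:150]=0;m[:,250:]=0;m[:148]=0;m[205:]=0
m=cv2.morphologyEx(m.astype(np.uint8)*255,cv2.MORPH_CLOSE,np.ones((3,3)));cs,_=cv2.findContours(m,0,2);C=max(cs,key=cv2.contourArea)
h=cv2.convexHull(C);r=cv2.boxPoints(cv2.minAreaRect(h));print(cv2.contourArea(h),r.tolist())
w=[plane(t,*c,.022)*1e3 for c in r];print(np.round(w,1));print(np.round([toS(c/1e3) for c in w],1)); print([np.linalg.norm(w[i]-w[i-1]) for i in range(4)])
E
python3 fit.py
```

```text
post_far [638.7 -28.3  43.3] top [638.5 -28.2  44. ] side [638.2 -27.4  44. ]
dow_r [629.7 -48.8  30.5] top [630.6 -48.6  30. ] side [629.1 -49.5  30. ]
post_near [516.7  -3.   43.5] top [516.9  -2.8  44. ] side [516.3  -2.4  44. ]
[568.19464006 -95.36541397  -1.78105496] -102.04693202871893
[[0.2, -0.1], [0.0, -0.3], [0.3, 0.2], [-0.4, -0.1], [-0.2, 0.2], [-0.1, -0.0], [-1.0, -1.1], [1.0, -0.6], [0.6, 0.9], [-1.4, 0.4]]
pin [572.65564918  -2.88019069  49.5131341 ] [-91.37948815 -14.94008941] top50 [573.42656053  -2.56462239  50.        ] side50 [571.53066682  -2.48302067  50.        ]
holes [636.84128036 202.45430146  22.04535135] [577.18464686 201.99343322  21.50534579] [-305.58825763    4.97603464] [-292.68643372  -53.27058981]
2570.5 [[173.0, 156.0], [235.0, 156.0], [235.0, 198.0], [173.0, 198.0]]
[[650.9 224.6  22. ]
 [653.8  91.3  22. ]
 [562.4  89.1  22. ]
 [559.8 220.2  22. ]]
[[-330.2   14.1]
 [-200.4   44.8]
 [-179.2  -44.2]
 [-306.8  -74.1]]
[np.float64(91.20480539242406), np.float64(133.407622119517), np.float64(91.44190413011769), np.float64(131.12533364319407)]
```

Triangulated heights match the text: posts 43.4 mm (expected 44), dowel 30.5 (30), keeper pin 49.5 (50), plate top 22. The stand is at (568,-95), yaw -102°. The keeper is open about 0.2 rad. The carrier is at stand (-254,-15), about 12.6° askew. I'll move above the keeper pin with the tool yawed to 78°, so the wrist camera stays on the side away from the head.

>>> move_arm:
  increments:
    - [[14,26,0],0.148]
    - [[14,26,0],0.148]
    - [[14,26,0],0.148]
    - [[14,26,0],0.148]
    - [[14,26,0],0.148]
    - [[14,26,0],0.148]
    - [[14,26,0],0.148]
    - [[14,26,0],0.148]
  jaw: 0.0

```text
clock: 0.95
tool_pos: [0.3367, -0.4218, 0.2215]
orientation: [179.6, 0.0, -91.7]
force: [-0.6, -0.2, 0.1]
opening: 0.0438
```

>>> move_arm:
  increments:
    - [[14,26,1],0.148]
    - [[14,26,0],0.148]
    - [[14,26,0],0.148]
    - [[14,26,0],0.148]
    - [[14,26,0],0.148]
    - [[14,26,0],0.148]
    - [[14,26,0],0.148]
    - [[14,26,0],0.148]

```text
clock: 1.75
tool_pos: [0.451, -0.2039, 0.2219]
orientation: [179.6, 0.1, -23.0]
force: [0.9, -0.6, -0.6]
opening: 0.0437
```

>>> move_arm:
  increments:
    - [[15,26,0],0.148]
    - [[15,26,0],0.148]
    - [[15,26,0],0.148]
    - [[15,26,0],0.148]
    - [[15,26,0],0.148]
    - [[15,26,0],0.148]
    - [[15,26,0],0.148]
    - [[15,26,0],0.148]

```text
clock: 2.55
tool_pos: [0.5733, 0.0141, 0.2214]
orientation: [179.6, 0.1, 45.8]
force: [0.2, -0.9, -0.1]
opening: 0.0436
```

>>> move_arm:
  increments:
    - [[0,-4,-15],0.14]
    - [[0,-4,-20],0.14]
    - [[0,-4,-20],0.14]
    - [[0,-4,-20],0.13]
    - [[0,-1,-20],0.01]
    - [[0,0,-15],0]
    - [[0,0,-10],0]
    - [[0,0,0],0]
  jaw: -0.2

```text
clock: 3.35
tool_pos: [0.5743, 0.0009, 0.0954]
orientation: [179.8, 0.1, 79.9]
force: [0.9, -0.2, 0.8]
opening: 0.0349
```

```bash
python3 - <<'E'
from h import *
o=ctrl.get_obs();print(o['tool_pos'],o['orientation'],o['joint_pos'])
s=snap('wrist','w1')
print(proj(s,[.5726,-.0027,.05]))
cv2.imwrite('pics/w1b.png',cv2.resize(cv2.imread('pics/w1.png'),(800,600)))
E
```

```text
[0.57428998 0.00086794 0.09539332] [1.79783741e+02 7.21901574e-02 7.98536507e+01] [ 19.7157605   17.88008165 -22.19854529   0.22304226 -49.76998553
 149.99419769]
[253.2927025185862, 217.62942424015824]
```

View pics/w1b.png

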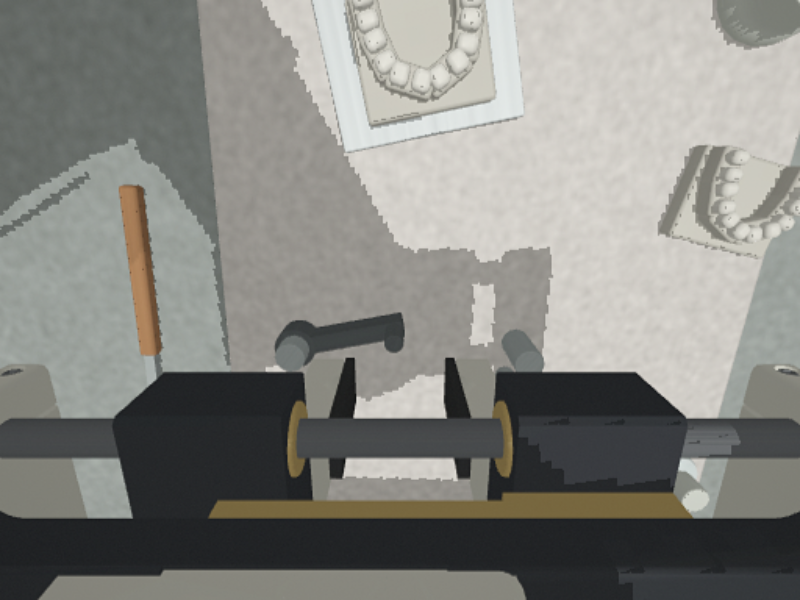

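The wrist view shows the pin top at about (393,345), within 3 px of the prediction and between the fingers at (345,370) and (455,370). I'll descend and grip.

>>> move_arm:
  increments:
    - [[-1.7,-3.5,-10],-0.033]
    - [[0,0,-15],0]
    - [[0,0,-15],0]
    - [[0,0,-12],0]
    - [[0,0,-6],0]
    - [[0,0,0],0]
    - [[0,0,0],0]
    - [[0,0,0],0]

```text
clock: 4.2
tool_pos: [0.5759, -0.0025, 0.0393]
orientation: [179.3, -0.2, 77.5]
force: [-0.3, -0.5, 1.4]
opening: 0.035
```

>>> move_arm:
  increments:
    - [[0,0,0],0]
    - [[0,0,0],0]
    - [[0,0,0],0]
    - [[0,0,0],0]
    - [[0,0,0],0]
    - [[0,0,0],0]
    - [[0,0,0],0]
    - [[0,0,0],0]
  jaw: -1

```text
clock: 5.0
tool_pos: [0.5712, -0.0031, 0.0401]
orientation: [179.7, -0.0, 77.4]
force: [-0.7, -1.0, 0.1]
opening: 0.0086
```

>>> move_arm:
  increments:
    - [[-0.4,6.7,0],0]
    - [[-1.2,6.6,0],0]
    - [[-2,6.4,0],0]
    - [[-2.8,6.1,0],0]
    - [[-3.5,5.7,0],0]
    - [[-4.2,5.3,0],0]
    - [[-4.8,4.7,0],0]
    - [[-5.3,4.1,0],0]

```text
clock: 5.8
tool_pos: [0.5533, 0.0436, 0.0401]
orientation: [179.1, 0.0, 77.6]
force: [3.8, -3.5, -6.0]
opening: 0.0082
```

>>> move_arm:
  increments:
    - [[-5.8,3.4,0],0]
    - [[-6.2,2.7,0],0]
    - [[-6.5,1.9,0],0]
    - [[-6.6,1.1,0],0]
    - [[-6.7,0.3,0],0]
    - [[-6.7,-0.5,0],0]
    - [[-6.6,-1.4,0],0]
    - [[-6.4,-2.2,0],0]

```text
clock: 6.6
tool_pos: [0.514, 0.0602, 0.0404]
orientation: [177.9, -0.9, 78.0]
force: [4.6, 9.2, -10.5]
opening: 0.008
```

>>> move_arm:
  increments:
    - [[-7,-2,0],0]
    - [[-7,-3,0],0]
    - [[-7,-3,0],0]
    - [[-5,-3,0],0]
    - [[0,0,0],0]
    - [[0,0,0],0]
    - [[0,0,0],0]
    - [[0,0,0],0]

```text
clock: 7.4
tool_pos: [0.4922, 0.0586, 0.0411]
orientation: [177.4, -1.7, 78.2]
force: [-0.2, 0.4, 0.5]
opening: 0.0
```

>>> move_arm:
  increments:
    - [[0,0,0],0]
    - [[0,0,0],0]
    - [[0,0,0],0]
    - [[0,0,15],0]
    - [[0,0,20],0]
    - [[0,0,25],0]
    - [[0,0,25],0]
    - [[0,0,10],0]
  jaw: -0.2

```text
clock: 8.2
tool_pos: [0.4899, 0.0556, 0.1372]
orientation: [177.7, -1.3, 78.1]
force: [-0.1, 0.8, -0.1]
opening: 0.0351
```

```bash
python3 - <<'E'
from h import *
s=snap('top','t2'); snap('side','s2')
cv2.imwrite('pics/t2b.png',cv2.resize(cv2.imread('pics/t2.png')[70:280,130:430],(800,560)))
cv2.imwrite('pics/s2b.png',cv2.resize(cv2.imread('pics/s2.png')[100:300,100:370],(800,592)))
print(ctrl.get_obs()['joint_pos'])
E
```

```text
[ 29.83258117   6.47275931 -31.3730955    0.71544347 -49.55371634
 137.73773813]
```

View pics/t2b.png

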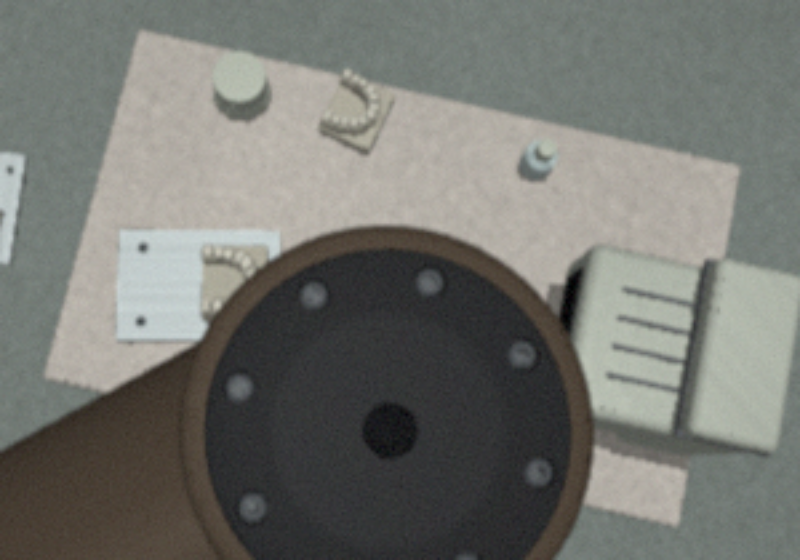

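View pics/s2b.png

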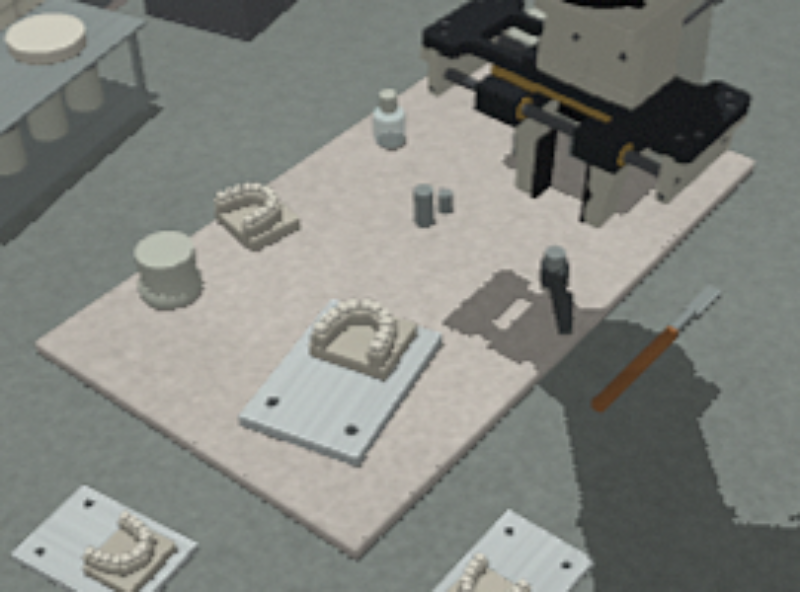

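The keeper is open: the side view shows its bar running from the post at (555,265) to (565,330), clear of the lane. Next I'll go over the carrier's cast, grip it across and square it up.

>>> move_arm:
  increments:
    - [[17,10,0],0.04]
    - [[20,12,0],0.04]
    - [[20,12,0],0.04]
    - [[20,12,0],0.04]
    - [[20,12,0],0.04]
    - [[20,12,0],0.02]
    - [[0,0,0],0]
    - [[0,0,0],0]
  jaw: 1

```text
clock: 9.1
tool_pos: [0.6048, 0.1253, 0.1229]
orientation: [178.6, -1.0, 91.0]
force: [-0.7, 0.1, 0.4]
opening: 0.0867
```

```bash
python3 - <<'E'
from h import *
o=ctrl.get_obs();print(o['tool_pos'],o['orientation'],o['joint_pos'])
s=snap('wrist','w3'); q=load('s2')
cv2.imwrite('pics/w3b.png',cv2.resize(cv2.imread('pics/w3.png'),(800,600)))
print('keeper end',plane(q,290.2,211,.016)*1e3)
E
```

```text
[0.60480831 0.1252786  0.12289784] [178.56601239  -0.99339838  90.96199355] [ 29.67667659  19.08951906 -15.91360958  -0.22714826 -53.26220128
 151.40599867]
keeper end [488.19918079  44.78763988  16.        ]
```

View pics/w3b.png

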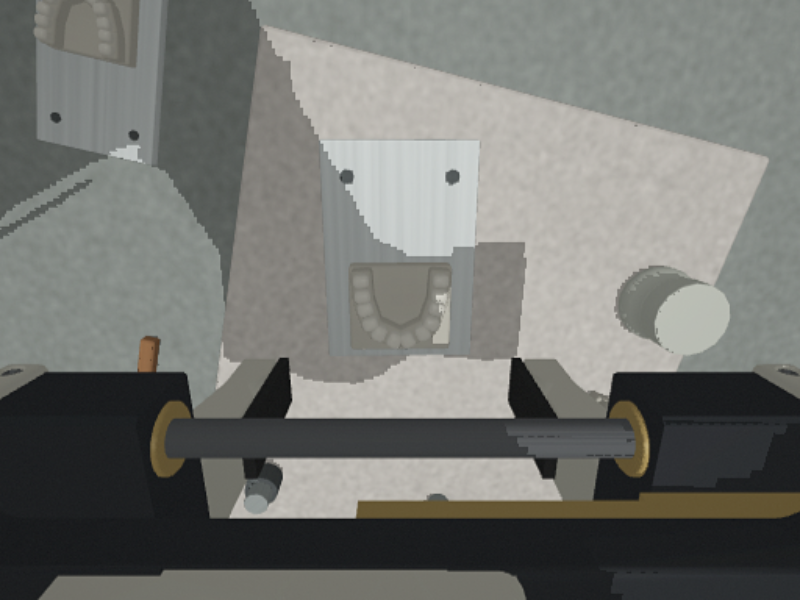

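```bash
python3 - <<'E'
from h import *
s=load('w3');k=.64
for u,v,z in [(321,140,22),(480,140,22),(331,355,22),(471,356,22),(346,177,22),(452,177,22),(351,264,32),(450,264,32),(351,348,32),(450,349,32)]:
    print((u,v),np.round(plane(s,u*k-.3,v*k-.3,z/1e3)*1e3,1))
E
```

```text
(321, 140) [562.5 219.   22. ]
(480, 140) [650.9 220.6  22. ]
(331, 355) [564.4  90.2  22. ]
(471, 356) [654.1  90.   22. ]
(346, 177) [575.9 199.5  22. ]
(452, 177) [636.2 200.5  22. ]
(351, 264) [578.8 151.4  32. ]
(450, 264) [636.1 152.1  32. ]
(351, 348) [578.   99.2  32. ]
(450, 349) [638.7  98.9  32. ]
```

Measured from the wrist view, the carrier centre is (608,155), yaw -89.2°, and the cast centre is (608,125.4), so the two views agree within 2 mm. The keeper is at about 2.3 rad. I'll descend over the cast.

>>> move_arm:
  increments:
    - [[3,0,-15],0]
    - [[0,0,-20],0]
    - [[0,0,-20],0]
    - [[0,0,-16],0]
    - [[0,0,-12],0]
    - [[0,0,-5],0]
    - [[0,0,0],0]
    - [[0,0,0],0]

```text
clock: 9.95
tool_pos: [0.6031, 0.1221, 0.031]
orientation: [178.7, -1.0, 90.8]
force: [-0.3, 0.8, 0.1]
opening: 0.088
```

>>> move_arm:
  increments:
    - [[4.5,3,-3],0]
    - [[0,0,0],0]
    - [[0,0,0],0]
    - [[0,0,0],0]
    - [[0,0,0],0]
    - [[0,0,0],0]
    - [[0,0,0],0]
    - [[0,0,0],0]
  jaw: -1

```text
clock: 10.75
tool_pos: [0.6092, 0.1261, 0.03]
orientation: [178.5, -1.1, 90.8]
force: [0.8, 0.4, -1.8]
opening: 0.0592
```

>>> move_arm:
  increments:
    - [[0,0,0],0]
    - [[0,0,0],0]
    - [[0,0,0],0]
    - [[0,0,0],0]
    - [[0,0,0],-0.03]
    - [[0,0,0],-0.03]
    - [[0,0,0],-0.03]
    - [[0,0,0],-0.03]

```text
clock: 11.55
tool_pos: [0.6089, 0.1263, 0.0301]
orientation: [178.5, -1.1, 83.7]
force: [-0.2, 0.7, -0.2]
opening: 0.0593
```

>>> move_arm:
  increments:
    - [[0,-4,0],-0.02]
    - [[-1,-7,0],-0.02]
    - [[-1,-8,0],-0.02]
    - [[-1,-8,0],-0.02]
    - [[-1,-8,0],-0.02]
    - [[-1,-8,0],0]
    - [[-1,-6,0],0]
    - [[0,0,0],0]

```text
clock: 12.35
tool_pos: [0.602, 0.0723, 0.0301]
orientation: [178.5, -1.1, 77.5]
force: [-0.2, 0.8, -0.3]
opening: 0.059
```

>>> move_arm:
  increments:
    - [[-1.5,-8,0],0.003]
    - [[-2,-10,0],0.003]
    - [[-2,-10,0],0.002]
    - [[-2,-10,0],0]
    - [[-2,-10,0],0]
    - [[-1.5,-8,0],0]
    - [[-1,-6,0],0]
    - [[0,0,0],0]

```text
clock: 13.15
tool_pos: [0.5886, 0.0043, 0.0301]
orientation: [178.5, -1.1, 78.0]
force: [-0.0, 1.1, -1.5]
opening: 0.0597
```

```bash
python3 - <<'E'
from h import *
snap('side','s4');snap('top','t4')
cv2.imwrite('pics/s4b.png',cv2.resize(cv2.imread('pics/s4.png')[100:300,100:370],(800,592)))
q=np.load('stand.npy');o=ctrl.get_obs();d=o['tool_pos'][:2]*1e3-q[:2];c,n=np.cos(q[2]),np.sin(q[2]);print(c*d[0]+n*d[1],-n*d[0]+c*d[1],o['orientation'])
E
```

```text
-102.3763612833124 -0.8122382348435622 [178.5033672   -1.06358409  78.06127762]
```

View pics/s4b.png

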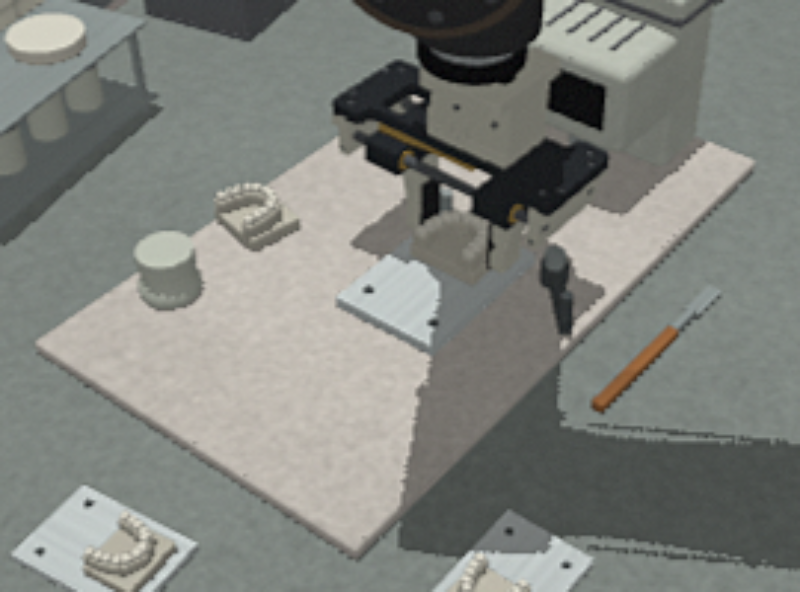

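The side view shows the plate in line with the gap and the cast held, with the rear edge from (340,300) to (435,345). I'll release, lift off and go round behind the plate to push it.

>>> move_arm:
  increments:
    - [[0,0,0],0]
    - [[0,0,0],0]
    - [[0,0,0],0]
    - [[0,0,0],0]
    - [[0,0,0],0]
    - [[0,0,10],0]
    - [[0,0,20],0]
    - [[0,0,20],0]
  jaw: 0.64

```text
clock: 14.05
tool_pos: [0.5876, 0.0058, 0.0802]
orientation: [178.7, -0.9, 78.2]
force: [0.1, 0.4, -0.6]
opening: 0.0716
```

>>> move_arm:
  increments:
    - [[2,10,8],0]
    - [[4,18,0],0]
    - [[4,20,0],0]
    - [[4,20,0],0]
    - [[4,20,0],0]
    - [[4,20,0],0]
    - [[2,6,0],0]
    - [[0,0,0],0]
  jaw: -0.3

```text
clock: 14.85
tool_pos: [0.6139, 0.1324, 0.0898]
orientation: [178.5, -1.1, 78.2]
force: [1.0, -0.1, 0.2]
opening: 0.0306
```

```bash
cat >> h.py <<'E'
Q=np.load('stand.npy')
def toS(p):
    d=np.array(p)[:2]*1e3-Q[:2];c,n=np.cos(Q[2]),np.sin(Q[2]);return np.round([c*d[0]+n*d[1],-n*d[0]+c*d[1]],1)
E
python3 - <<'E'
from h import *
o=ctrl.get_obs();print(o['tool_pos'],o['orientation'],toS(o['tool_pos']),o['opening'])
snap('side','s5');snap('wrist','w5')
cv2.imwrite('pics/w5b.png',cv2.resize(cv2.imread('pics/w5.png'),(800,600)))
cv2.imwrite('pics/s5b.png',cv2.resize(cv2.imread('pics/s5.png')[100:300,100:370],(800,592)))
E
```

```text
[0.61393701 0.13242768 0.08979024] [178.51320709  -1.07015342  78.24471301] [-232.3   -2.8] 0.030555486151273015
```

View pics/w5b.png

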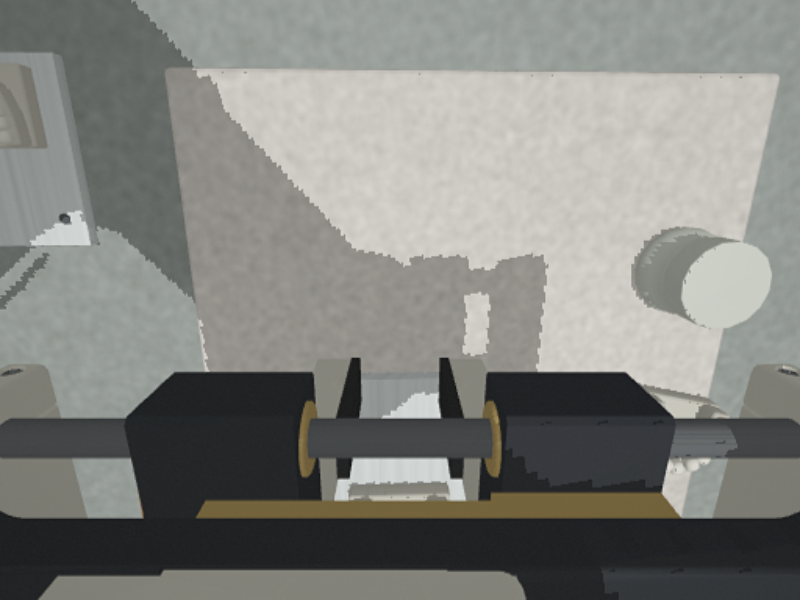

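View pics/s5b.png

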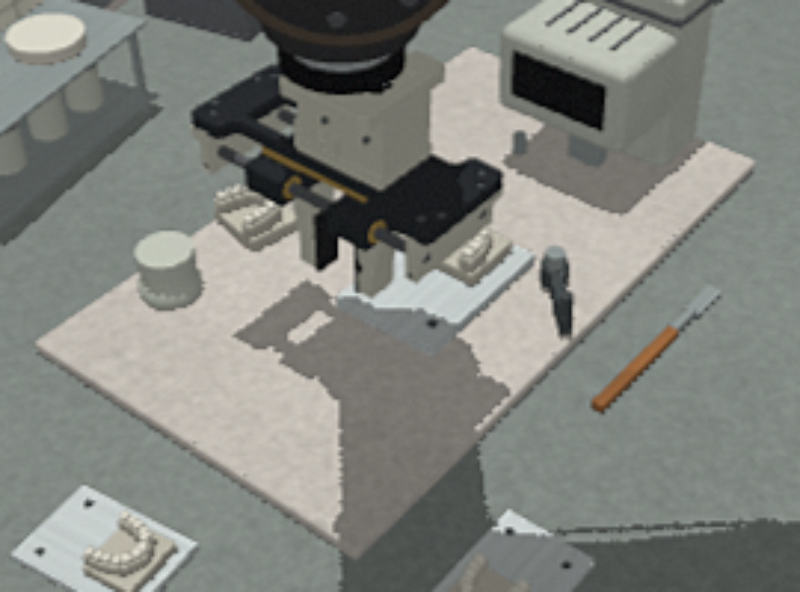

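>>> move_arm:
  increments:
    - [[1,0,-12],-0.004]
    - [[1,0,-18],0]
    - [[0,0,-18],0]
    - [[0,0,-13],0]
    - [[0,0,-8],0]
    - [[0,0,-4],0]
    - [[0,0,0],0]
    - [[0,0,0],0]

```text
clock: 15.75
tool_pos: [0.6151, 0.1274, 0.0132]
orientation: [178.5, -1.1, 77.6]
force: [-0.2, 0.2, -0.8]
opening: 0.0306
```

```bash
python3 - <<'E'
from h import *
o=ctrl.get_obs();print(o['tool_pos'],o['orientation'],toS(o['tool_pos']),o['joint_pos'])
s=load('w5')
print('rear edge',toS(plane(s,255.7,239.7,.022)))
q=load('s5')
for u,v in [(340,297),(432,349),(537,259)]: print(toS(plane(q,100+u/2.963-.5,100+v/2.963-.5,.022)))
E
```

```text
[0.61509626 0.12740067 0.01322118] [178.51027736  -1.08608387  77.63733464] [-227.6   -0.6] [ 29.59952142  27.10147219 -20.78999076   0.29190001 -40.27505807
 137.80400683]
rear edge [-199.3   -0.3]
[-197.3   39.9]
[-199.2  -47.6]
[-72.9 -49.3]
```

>>> move_arm:
  increments:
    - [[-3,-5,3],0.005]
    - [[-3,-8,0],0]
    - [[-1,-5,0],0]
    - [[-1,-5,0],0]
    - [[-2,-8,0],0]
    - [[-2,-8,0],0]
    - [[-2,-8,0],0]
    - [[-2,-8,0],0]

```text
clock: 16.55
tool_pos: [0.5989, 0.0686, 0.0173]
orientation: [178.4, -1.2, 78.0]
force: [0.8, 1.1, -1.2]
opening: 0.0305
```

```bash
python3 - <<'E'
from h import *
o=ctrl.get_obs();print(o['tool_pos'],o['orientation'],toS(o['tool_pos']),o['force'])
E
```

```text
[0.59891858 0.06855673 0.01731339] [178.3651787   -1.21277016  77.9628735 ] [-166.7   -4.2] [ 0.84471912  1.05321975 -1.1897148 ]
```

>>> move_arm:
  increments:
    - [[-2,-9,0],0]
    - [[-2,-10,0],0]
    - [[-2,-10,0],0]
    - [[-2,-10,0],0]
    - [[-2,-10,0],0]
    - [[-2,-10,0],0]
    - [[-2,-8,0],0]
    - [[-1,-5,0],0]

```text
clock: 17.35
tool_pos: [0.5821, -0.0109, 0.0173]
orientation: [178.4, -1.2, 77.9]
force: [-0.3, 1.1, -0.3]
opening: 0.0306
```

```bash
python3 - <<'E'
from h import *
o=ctrl.get_obs();print(o['tool_pos'],o['orientation'],toS(o['tool_pos']),o['force'])
s=snap('side','s6');snap('top','t6');snap('wrist','w6')
cv2.imwrite('pics/w6b.png',cv2.resize(cv2.imread('pics/w6.png'),(800,600)))
cv2.imwrite('pics/s6b.png',cv2.resize(cv2.imread('pics/s6.png')[100:250,200:400],(800,600)))
E
```

```text
[ 0.58212568 -0.01087194  0.01734059] [178.3758809   -1.20990007  77.89750148] [-85.5  -4. ] [-0.27248452  1.09927093 -0.3201255 ]
```

View pics/w6b.png

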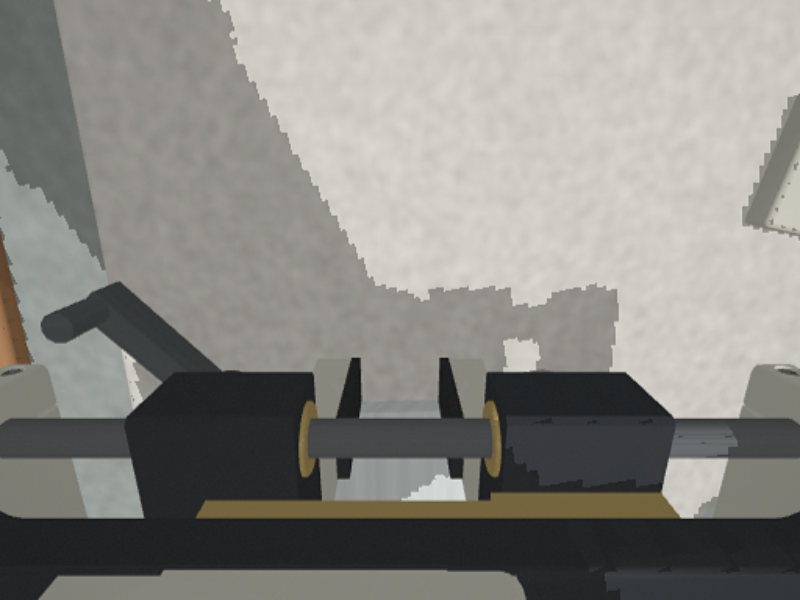

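View pics/s6b.png

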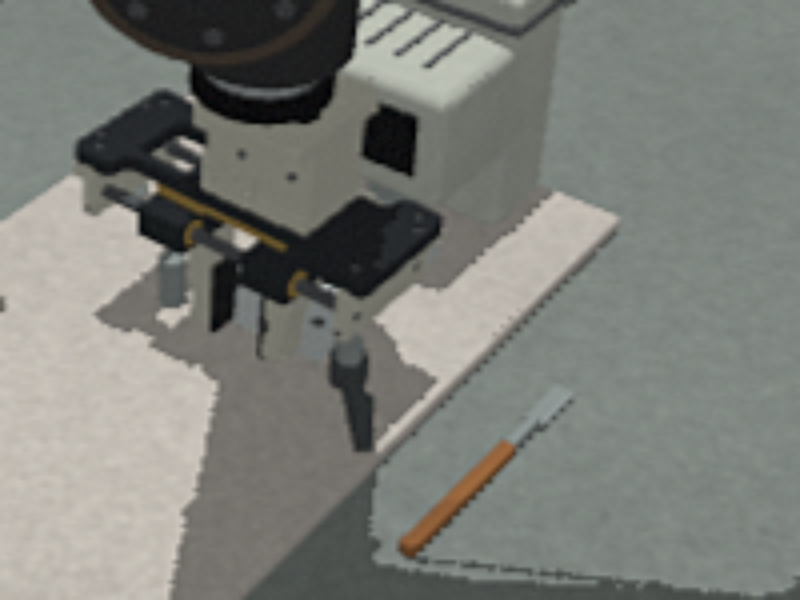

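>>> move_arm:
  increments:
    - [[-0.8,-4,0],0]
    - [[-0.5,-2.5,0],0]
    - [[-0.4,-2,0],0]
    - [[-0.4,-2,0],0]
    - [[-0.4,-2,0],0]
    - [[-0.4,-2,0],0]
    - [[-0.4,-2,0],0]
    - [[-0.4,-2,0],0]

```text
clock: 18.3
tool_pos: [0.5826, -0.022, 0.0179]
orientation: [178.0, -1.8, 77.9]
force: [-2.2, 13.8, -0.4]
opening: 0.0309
```

```bash
python3 - <<'E'
from h import *
o=ctrl.get_obs();print(o['tool_pos'],o['orientation'],toS(o['tool_pos']),o['force'])
E
```

```text
[ 0.58255045 -0.02200594  0.01790277] [177.98846545  -1.79165973  77.91482386] [-74.7  -1.3] [-2.19252794 13.82763673 -0.35801819]
```

The end stop was met: contact force 13.8 N with TCP at stand x = -74.7 (expected -74.5). I'll back off, rise, and go round to the near side to press the plate against the dowels.

>>> move_arm:
  increments:
    - [[1,5,0],0]
    - [[1,5,0],0]
    - [[0,0,12],0]
    - [[0,0,20],0]
    - [[0,0,22],0]
    - [[0,0,22],0]
    - [[0,0,16],0]
    - [[0,0,0],0]
  jaw: -1

```text
clock: 19.1
tool_pos: [0.5833, -0.0132, 0.1167]
orientation: [178.1, -1.6, 78.0]
force: [0.2, 0.4, 0.2]
opening: 0.0005
```

>>> move_arm:
  increments:
    - [[-12,-4,0],0]
    - [[-14,-5,0],0]
    - [[-14,-5,0],0]
    - [[-14,-5,0],0]
    - [[-14,-5,0],0]
    - [[-14,-5,0],0]
    - [[-5,-2,0],0]
    - [[0,0,0],0]

```text
clock: 19.9
tool_pos: [0.4823, -0.0493, 0.1127]
orientation: [178.6, -1.4, 77.9]
force: [0.4, 0.2, 0.1]
opening: 0.0004
```

```bash
python3 - <<'E'
from h import *
o=ctrl.get_obs();print(o['tool_pos'],o['orientation'],toS(o['tool_pos']),o['force'],o['opening'])
s=snap('side','s7');snap('wrist','w7')
cv2.imwrite('pics/w7b.png',cv2.resize(cv2.imread('pics/w7.png'),(800,600)))
cv2.imwrite('pics/s7b.png',cv2.resize(cv2.imread('pics/s7.png')[100:250,200:400],(800,600),interpolation=cv2.INTER_NEAREST))
E
```

```text
[ 0.48229971 -0.04926243  0.11266411] [178.55639101  -1.37046923  77.86356911] [-27.2 -93.6] [0.35908824 0.24613706 0.10170461] 0.00037581240814887705
```

View pics/w7b.png

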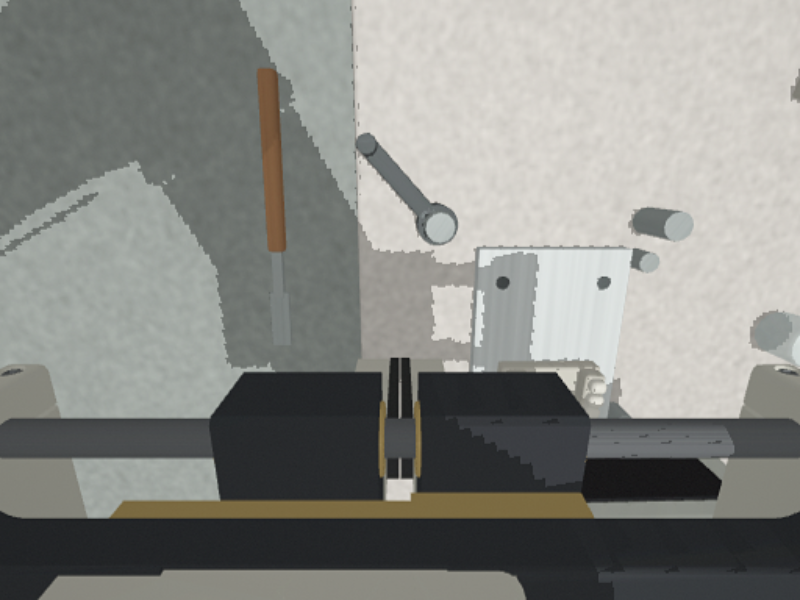

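View pics/s7b.png

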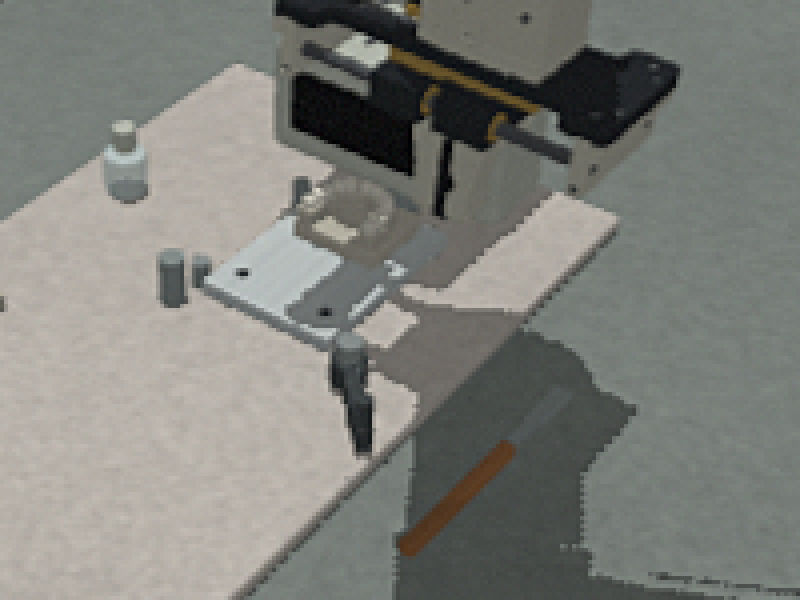

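```bash
python3 - <<'E'
from h import *
s=load('w7');k=.64
for n,u,v,z in [('rear near',478,248,22),('rear far',631,248,22),('hole',503,283,22),('hole',604,283,22),('dowel top',649,262,30),('post far',678,226,44),('post near',438,228,44),('pin',367,144,50)]:
    print(n,toS(plane(s,u*k-.3,v*k-.3,z/1e3)))
E
```

```text
rear near [-63.6 -45.3]
rear far [-63.   43.9]
hole [-42.7 -29.5]
hole [-42.3  30.7]
dowel top [-56.3  50.9]
post far [-78.1  54.8]
post near [-77.7 -71.1]
pin [-118.3 -106.5]
```

>>> move_arm:
  increments:
    - [[6,6,0],0]
    - [[6,6,-10],0]
    - [[0,0,-18],0]
    - [[0,0,-20],0]
    - [[0,0,-18],0]
    - [[0,0,-14],0]
    - [[0,0,-8],0]
    - [[0,0,0],0]

```text
clock: 20.8
tool_pos: [0.5024, -0.0319, 0.0172]
orientation: [178.5, -1.4, 78.0]
force: [-0.7, -0.5, 1.1]
opening: 0.0004
```

```bash
python3 - <<'E'
from h import *
o=ctrl.get_obs();print(o['tool_pos'],o['orientation'],toS(o['tool_pos']),o['force'],o['opening'])
E
```

```text
[ 0.5023598  -0.03190098  0.0172012 ] [178.47832143  -1.35785456  78.0205494 ] [-48.3 -77.6] [-0.70010278 -0.51973854  1.08356024] 0.0004166800122991349
```

>>> move_arm:
  increments:
    - [[-1.2,-6,0],0]
    - [[-1.2,-6,0],0]
    - [[3,-0.6,0],0]
    - [[3,-0.6,0],0]
    - [[2,-0.4,0],0]
    - [[2,-0.4,0],0]
    - [[2,-0.4,0],0]
    - [[2,-0.4,0],0]

```text
clock: 21.6
tool_pos: [0.5173, -0.0474, 0.0197]
orientation: [178.2, -1.5, 78.0]
force: [-2.2, 0.8, 0.7]
opening: 0.0005
```

```bash
python3 - <<'E'
from h import *
o=ctrl.get_obs();print(o['tool_pos'],o['orientation'],toS(o['tool_pos']),o['force'],o['opening'])
E
```

```text
[ 0.51732227 -0.047408    0.01965061] [178.22921122  -1.47042781  78.04212499] [-36.3 -59.8] [-2.17939393  0.83134804  0.66819981] 0.0004911438635638572
```

>>> move_arm:
  increments:
    - [[-1,0,-2],0]
    - [[0,0,-2],0]
    - [[2,-0.4,0],0]
    - [[2,-0.4,0],0]
    - [[2,-0.4,0],0]
    - [[2,-0.4,0],0]
    - [[2,-0.4,0],0]
    - [[2,-0.4,0],0]

```text
clock: 22.4
tool_pos: [0.5153, -0.0499, 0.0128]
orientation: [179.5, -1.1, 77.9]
force: [-6.1, 3.7, 4.0]
opening: 0.0003
```

```bash
python3 - <<'E'
from h import *
o=ctrl.get_obs();print(o['tool_pos'],o['orientation'],toS(o['tool_pos']),o['force'],o['opening'])
E
```

```text
[ 0.51526672 -0.04988179  0.01276024] [179.49222005  -1.14034155  77.85975128] [-33.4 -61.3] [-6.12148131  3.67789108  3.97251346] 0.0002805219084264852
```

>>> move_arm:
  increments:
    - [[0,0,2],0]
    - [[2,-0.4,0.5],0]
    - [[3,-0.6,0],0]
    - [[3,-0.6,0],0]
    - [[3,-0.6,0],0]
    - [[3,-0.6,0],0]
    - [[3,-0.6,0],0]
    - [[3,-0.6,0],0]

```text
clock: 23.2
tool_pos: [0.5147, -0.0523, 0.0125]
orientation: [-178.5, -0.8, 77.6]
force: [-13.1, 10.2, 14.4]
opening: 0.0003
```

```bash
python3 - <<'E'
from h import *
o=ctrl.get_obs();print(o['tool_pos'],o['orientation'],toS(o['tool_pos']),o['force'],o['opening'])
E
```

```text
[ 0.51471523 -0.05229103  0.01246412] [-178.4908993    -0.75903762   77.57362572] [-31.  -61.3] [-13.07527014  10.20034272  14.35994509] 0.0002684523191288212
```

>>> move_arm:
  increments:
    - [[-3,0.6,2],0]
    - [[-5,1,2],0]
    - [[-6,1.2,0],0]
    - [[-6,1.2,0],0]
    - [[0,0,15],0]
    - [[0,0,20],0]
    - [[0,0,25],0]
    - [[0,0,25],0]

```text
clock: 24.0
tool_pos: [0.4902, -0.0485, 0.1009]
orientation: [-178.2, -0.6, 77.6]
force: [0.6, 0.6, -0.8]
opening: 0.0002
```

```bash
python3 - <<'E'
from h import *
o=ctrl.get_obs();print(o['tool_pos'],o['orientation'],toS(o['tool_pos']),o['force'],o['opening'])
s=snap('side','s8');snap('wrist','w8')
cv2.imwrite('pics/w8b.png',cv2.resize(cv2.imread('pics/w8.png')[50:300,212:512],(800,600*250*800//(300*600)) ,interpolation=cv2.INTER_CUBIC)[:600])
cv2.imwrite('pics/s8b.png',cv2.resize(cv2.imread('pics/s8.png')[135:205,230:330],(800,560),interpolation=cv2.INTER_NEAREST))
E
```

```text
[ 0.49015692 -0.04848835  0.10093452] [-178.23383999   -0.60467451   77.56262413] [-29.6 -86.1] [ 0.63150062  0.55246057 -0.75721155] 0.00018733669207151926
```

View pics/w8b.png

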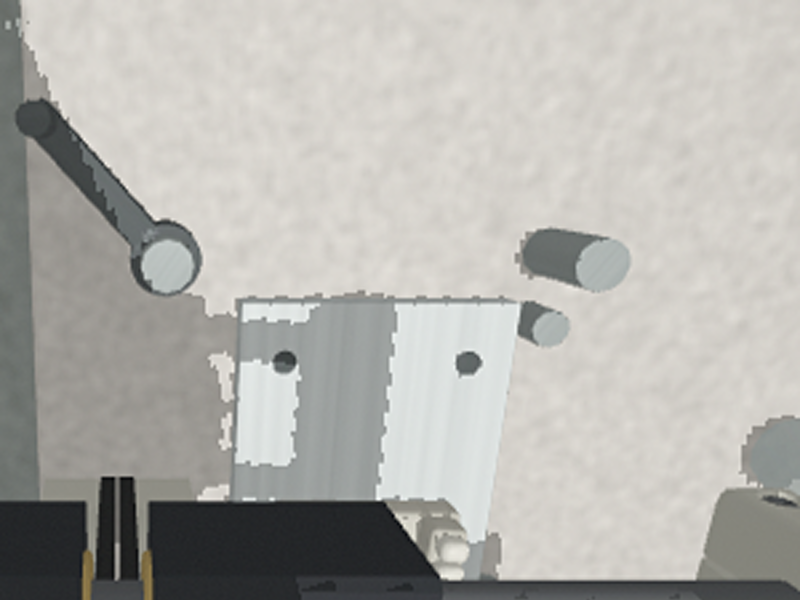

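View pics/s8b.png

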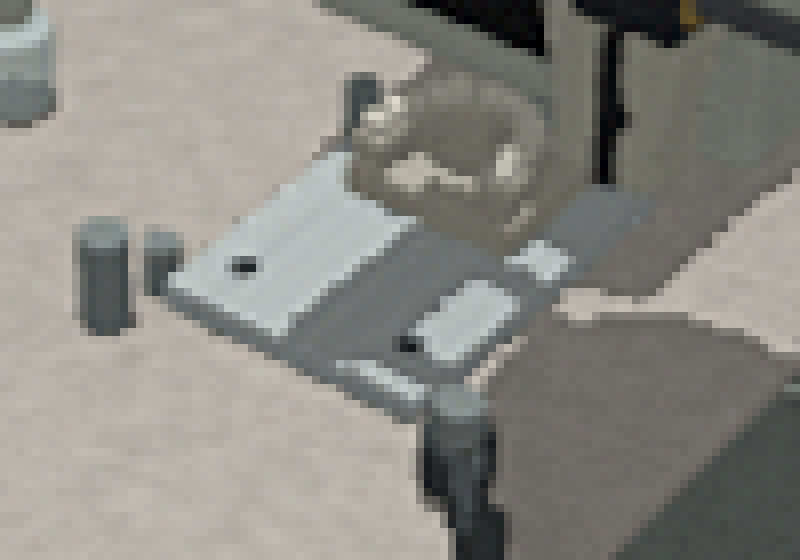

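```bash
python3 - <<'E'
from h import *
s=load('w8');k=800/300
pts={}
for n,u,v,z in [('rear near',240,299,22),('rear far',519,301,22),('near edge',232,498,22),('far edge',487,535,22),('hole n',285,362,22),('hole f',468,363,22),('dowel top',549,328,30),('post far',603,265,44),('post near',168,266,44),('pin',36,117,50)]:
    print(n,toS(plane(s,212+u/k-.3,50+v/k-.3,z/1e3)))
q=load('s8')
for n,u,v,z in [('rear far',165,285,22),('rear near',415,405,22),('dow f base/top',362,82,30),('dow r',162,242,30)]:
    print('side',n,toS(plane(q,230+u/8-.5,135+v/8-.5,z/1e3)))
E
```

```text
rear near [-64.  -45.3]
rear far [-63.3  44.1]
near edge [  6.7 -45.1]
far edge [20.4 45.3]
hole n [-42.9 -29.5]
hole f [-42.6  30.6]
dowel top [-56.3  50.6]
post far [-78.   55.3]
post near [-77.9 -69.6]
pin [-118.9 -106. ]
side rear far [-66.5  43. ]
side rear near [-66.8 -46.8]
side dow f base/top [45.  51.8]
side dow r [-58.8  50.1]
```

Wrist view: rear edge at stand x ≈ -65.5 once the 2 mm post bias is removed, sides at y ≈ ±45, rear dowel in contact. I'll give one more push from behind to confirm it is seated.

>>> move_arm:
  increments:
    - [[12,8,1],0.004]
    - [[15,7,1],0]
    - [[15,7,1],0]
    - [[15,7,1],0]
    - [[15,7,1],0]
    - [[15,7,1],0]
    - [[10,3,0],0]
    - [[0,0,0],0]
  jaw: -0.3

```text
clock: 24.9
tool_pos: [0.5972, 0.0029, 0.1041]
orientation: [-178.4, -0.6, 77.9]
force: [-0.1, 0.1, 0.2]
opening: 0.0308
```

```bash
python3 - <<'E'
from h import *
o=ctrl.get_obs();print(o['tool_pos'],o['orientation'],toS(o['tool_pos']),o['force'],o['opening'])
E
```

```text
[0.59724498 0.00289057 0.10409509] [-178.37482452   -0.60381212   77.90138548] [-102.2    7.9] [-0.08939735  0.05810605  0.24978475] 0.03078437978907989
```

>>> move_arm:
  increments:
    - [[-4,0,-10],0]
    - [[-4,0,-18],0]
    - [[0,0,-20],0]
    - [[0,0,-18],0]
    - [[0,0,-12],0]
    - [[0,0,-6],0]
    - [[0,0,0],0]
    - [[0,0,0],0]

```text
clock: 25.7
tool_pos: [0.5835, 0.0013, 0.0134]
orientation: [-178.2, -0.5, 77.8]
force: [0.8, 0.1, -0.4]
opening: 0.0303
```

```bash
python3 - <<'E'
from h import *
o=ctrl.get_obs();print(o['tool_pos'],o['orientation'],toS(o['tool_pos']),o['force'],o['opening'])
E
```

```text
[0.58353839 0.00133353 0.01344809] [-178.16036586   -0.53336421   77.79676389] [-97.8  -5.2] [ 0.77156411  0.071186   -0.38690622] 0.03032378598719384
```

Now I'll push forward about 23 mm to contact, with a slight drift toward +y and the tip raised 3 mm.

>>> move_arm:
  increments:
    - [[0,-5,3],0.003]
    - [[0,-5,0],0]
    - [[-0.5,-5,0],0]
    - [[-0.5,-4,0],0]
    - [[-0.4,-2,0],0]
    - [[-0.4,-2,0],0]
    - [[-0.4,-2,0],0]
    - [[-0.4,-2,0],0]

```text
clock: 26.5
tool_pos: [0.5832, -0.0231, 0.0191]
orientation: [-178.5, -1.0, 77.9]
force: [-2.5, 13.3, 0.9]
opening: 0.0306
```

```bash
python3 - <<'E'
from h import *
o=ctrl.get_obs();print(o['tool_pos'],o['orientation'],toS(o['tool_pos']),o['force'],o['opening'])
E
```

```text
[ 0.58323296 -0.02305504  0.01912795] [-178.49698594   -1.03367611   77.93820729] [-73.9  -0.4] [-2.459974   13.27169172  0.92288036] 0.030591070013180177
```

Home again: 13 N at x = -73.9. Now I'll back off and go to the keeper pin at about (489.5, 45).

>>> move_arm:
  increments:
    - [[1,5,0],0]
    - [[1.5,7,0],0]
    - [[0,0,15],0]
    - [[0,0,22],0]
    - [[0,0,22],0]
    - [[-5,4,15],0]
    - [[-14,8,0],0]
    - [[-16,8,0],0]

```text
clock: 27.3
tool_pos: [0.5492, 0.0109, 0.0939]
orientation: [-178.3, -0.9, 77.9]
force: [-0.2, -0.1, -0.6]
opening: 0.0305
```

>>> move_arm:
  increments:
    - [[-16,8,0],0]
    - [[-16,8,0],0]
    - [[-14,8,0],0]
    - [[-10,5,0],0]
    - [[0,0,0],0]
    - [[0,0,0],0]
    - [[0,0,0],0]
    - [[0,0,0],0]
  jaw: -0.2

```text
clock: 28.1
tool_pos: [0.4831, 0.0424, 0.0905]
orientation: [-178.1, -0.8, 77.9]
force: [0.3, 0.7, -0.4]
opening: 0.0352
```

```bash
python3 - <<'E'
from h import *
o=ctrl.get_obs();print(o['tool_pos'],o['orientation'],toS(o['tool_pos']),o['force'],o['opening'])
s=snap('wrist','w9');snap('side','s9')
print(proj(s,[.4895,.0451,.05]))
cv2.imwrite('pics/w9b.png',cv2.resize(cv2.imread('pics/w9.png'),(800,600)))
cv2.imwrite('pics/s9b.png',cv2.resize(cv2.imread('pics/s9.png')[100:250,200:400],(800,600)))
E
```

```text
[0.48312093 0.04236397 0.09050963] [-178.07604127   -0.7744546    77.92013794] [-116.9 -111.9] [ 0.29899237  0.68405974 -0.42827497] 0.03517883159428226
[264.0882651864387, 211.36667598729903]
```

View pics/w9b.png

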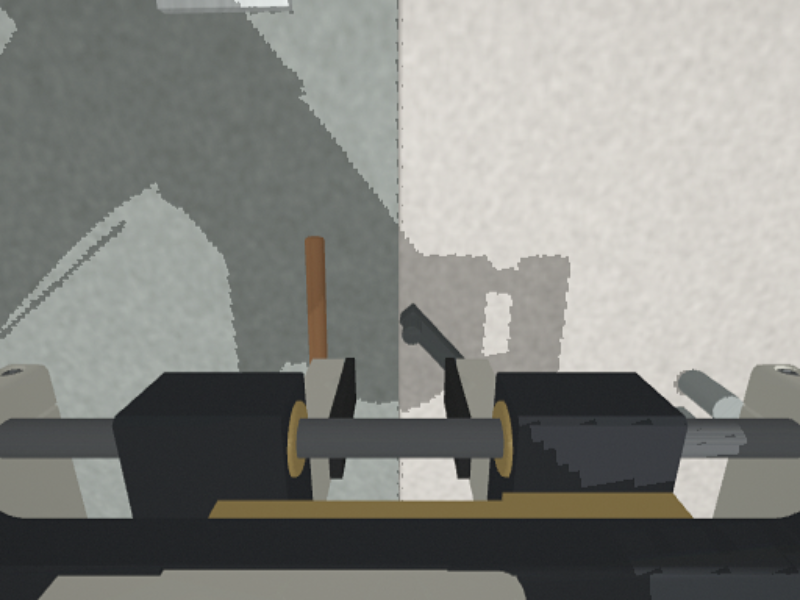

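View pics/s9b.png

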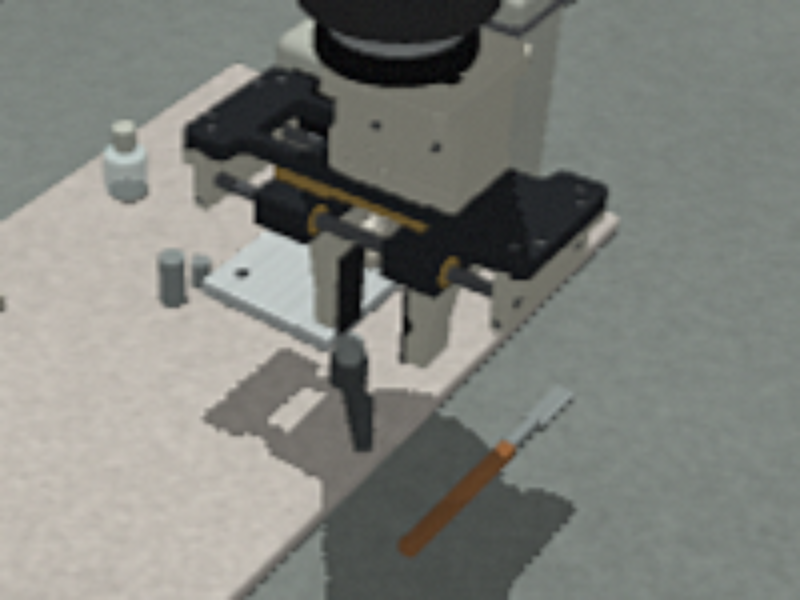

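>>> move_arm:
  increments:
    - [[4,2,-8],0]
    - [[3,2,-15],0]
    - [[0,0,-14],0]
    - [[0,0,-9],0]
    - [[0,0,-4],0]
    - [[0,0,0],0]
    - [[0,0,0],0]
    - [[0,0,0],0]

```text
clock: 29.0
tool_pos: [0.4927, 0.0462, 0.0369]
orientation: [-178.1, -0.8, 77.8]
force: [-0.1, 0.1, -0.6]
opening: 0.0351
```

>>> move_arm:
  increments:
    - [[-2,0,0],0]
    - [[0,0,0],0]
    - [[0,0,0],0]
    - [[0,0,0],0]
    - [[0,0,0],0]
    - [[0,0,0],0]
    - [[0,0,0],0]
    - [[0,0,0],0]
  jaw: -1

```text
clock: 29.8
tool_pos: [0.49, 0.0469, 0.038]
orientation: [-178.1, -0.9, 77.8]
force: [-0.5, 0.5, -0.6]
opening: 0.0085
```

>>> move_arm:
  increments:
    - [[6.3,2.6,0],0]
    - [[6.5,1.8,0],0]
    - [[6.7,1,0],0]
    - [[6.7,0.2,0],0]
    - [[6.7,-0.6,0],0]
    - [[6.6,-1.4,0],0]
    - [[6.3,-2.2,0],0]
    - [[6,-3,0],0]

```text
clock: 30.6
tool_pos: [0.5346, 0.0502, 0.0376]
orientation: [-177.2, -1.0, 77.4]
force: [-4.3, 5.0, 3.1]
opening: 0.0087
```

>>> move_arm:
  increments:
    - [[6.2,-2.7,0],0]
    - [[5.8,-3.5,0],0]
    - [[5.3,-4.1,0],0]
    - [[4.8,-4.8,0],0]
    - [[4.2,-5.4,0],0]
    - [[3.5,-6,0],0]
    - [[2.7,-6.4,0],0]
    - [[2,-6.8,0],0]

```text
clock: 31.4
tool_pos: [0.5676, 0.0143, 0.0376]
orientation: [-176.7, -1.1, 77.2]
force: [-2.5, 4.5, 0.3]
opening: 0.0084
```

>>> move_arm:
  increments:
    - [[2.2,-6.5,0],0]
    - [[1.2,-6.7,0],0]
    - [[0.3,-6.7,0],0]
    - [[-0.5,-6.7,0],0]
    - [[-1,-5,0],0]
    - [[-0.8,-3,0],0]
    - [[-0.6,-3,0],0]
    - [[-0.6,-3,0],0]

```text
clock: 32.2
tool_pos: [0.5687, -0.0181, 0.0374]
orientation: [-176.6, -1.9, 77.0]
force: [-3.4, 21.7, 1.4]
opening: 0.0087
```

>>> move_arm:
  increments:
    - [[0,0,0],0]
    - [[0,0,0],0]
    - [[0,0,0],0]
    - [[0,0,0],0]
    - [[0,0,15],0]
    - [[0,0,20],0]
    - [[0,0,20],0]
    - [[0,0,20],0]
  jaw: -0.2

```text
clock: 33.0
tool_pos: [0.5665, -0.0206, 0.1114]
orientation: [-176.2, -1.5, 77.0]
force: [0.6, 0.2, -0.3]
opening: 0.0352
```

>>> move_arm:
  increments:
    - [[-14,2,10],0]
    - [[-18,2,10],0]
    - [[-18,2,0],0]
    - [[-18,0,0],0]
    - [[-18,0,0],0]
    - [[0,0,0],0]
    - [[0,0,0],0]
    - [[0,0,0],0]

```text
clock: 33.8
tool_pos: [0.4801, -0.0178, 0.1361]
orientation: [-176.6, -1.5, 76.9]
force: [-1.2, 1.1, -0.3]
opening: 0.035
```

```bash
python3 - <<'E'
from h import *
o=ctrl.get_obs();print(o['tool_pos'],o['orientation'],toS(o['tool_pos']),o['force'],o['opening'])
s=snap('wrist','w10');snap('side','s10')
cv2.imwrite('pics/w10b.png',cv2.resize(cv2.imread('pics/w10.png')[:250,212:512],(720,600)))
cv2.imwrite('pics/s10b.png',cv2.resize(cv2.imread('pics/s10.png')[135:205,230:330],(800,560),interpolation=cv2.INTER_NEAREST))
E
```

```text
[ 0.4800974  -0.01780548  0.13609145] [-176.64618806   -1.54191047   76.87814786] [ -57.5 -102.3] [-1.17958811  1.09484313 -0.33879686] 0.03503267679877014
```

View pics/w10b.png

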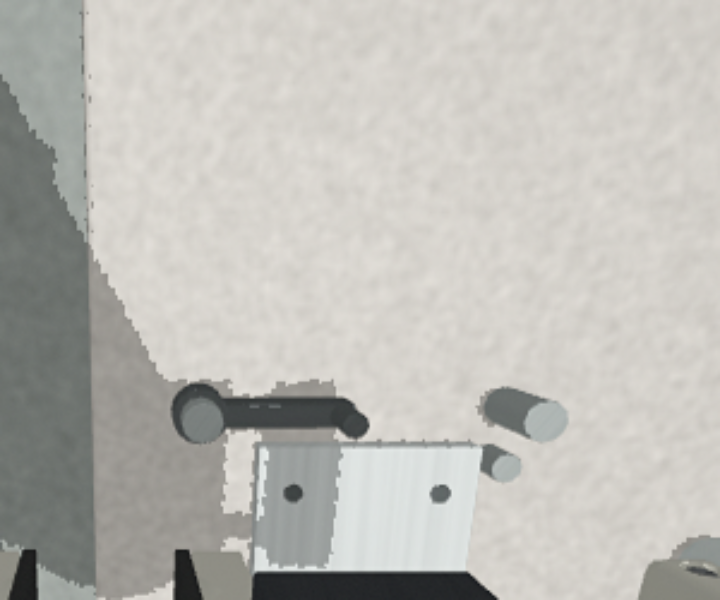

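View pics/s10b.png

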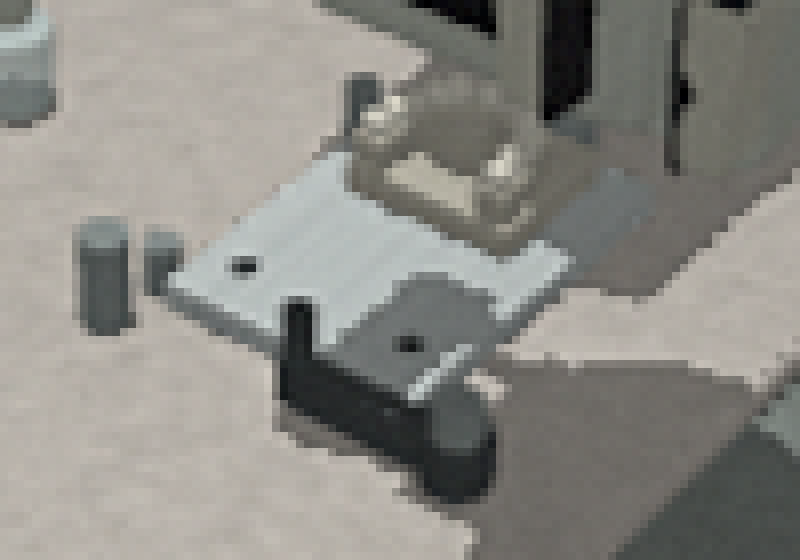

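```bash
python3 - <<'E'
from h import *
s=load('w10')
for n,u,v,z in [('pin',356,425,50),('post near',202,421,44),('post far',546,421,44),('dowel r',507,467,30),('rear n',255,443,22),('rear f',484,446,22),('near edge',252,568,22),('far edge',468,570,22)]:
    print(n,toS(plane(s,212+u/2.4-.3,v/2.4-.3,z/1e3)))
q=load('s10')
for n,u,v,z in [('pin',297,305,50),('post near',457,397,44),('post far',105,228,44),('dow f',362,82,30),('dow r',163,240,30)]: print('side',n,toS(plane(q,230+u/8-.5,135+v/8-.5,z/1e3)))
E
```

```text
pin [-78.1 -14.8]
post near [-78.5 -70.1]
post far [-78.   55.3]
dowel r [-56.3  51.4]
rear n [-64.3 -46.4]
rear f [-62.9  45.4]
near edge [ -8.2 -45.3]
far edge [-8.2 46. ]
side pin [-79.6 -14. ]
side post near [-79.4 -68.4]
side post far [-78.3  55.8]
side dow f [45.  51.8]
side dow r [-57.9  50.5]
```

Keeper shut: pin at stand (-78.1,-14.8) and pivot at (-78.5,-70.1), so the angle is about 0. I'll move the arm away to check the carrier's seating with clear views.

>>> move_arm:
  increments:
    - [[-8,0,25],0]
    - [[-8,0,30],0]
    - [[-8,0,30],0]
    - [[-8,0,20],0]
    - [[-8,-25,0],0]
    - [[-10,-35,0],-0.1]
    - [[-10,-40,0],-0.1]
    - [[-10,-40,0],-0.1]

```text
clock: 34.7
tool_pos: [0.4121, -0.1589, 0.2443]
orientation: [-176.6, -1.4, 59.6]
force: [1.3, -0.2, 0.3]
opening: 0.0352
```

>>> move_arm:
  increments:
    - [[-12,-40,0],-0.1]
    - [[-14,-40,0],-0.1]
    - [[-16,-40,0],-0.1]
    - [[-18,-40,0],-0.1]
    - [[-20,-40,0],-0.1]
    - [[-22,-40,0],-0.1]
    - [[-22,-40,0],-0.1]
    - [[-22,-40,0],-0.1]

```text
clock: 35.5
tool_pos: [0.2619, -0.4941, 0.2437]
orientation: [-176.7, -1.4, 11.9]
force: [2.4, 0.2, 0.7]
opening: 0.0353
```

```bash
python3 - <<'E'
from h import *
o=ctrl.get_obs();print(o['tool_pos'],o['orientation'],toS(o['tool_pos']),o['force'],o['joint_pos'])
s=snap('top','t11');snap('side','s11')
cv2.imwrite('pics/t11b.png',cv2.resize(cv2.imread('pics/t11.png')[70:280,130:430],(800,560)))
cv2.imwrite('pics/t11c.png',cv2.resize(cv2.convertScaleAbs(cv2.imread('pics/t11.png')[145:235,260:380],alpha=1.5),(720,540),interpolation=cv2.INTER_NEAREST))
cv2.imwrite('pics/s11b.png',cv2.resize(cv2.imread('pics/s11.png')[100:300,100:370],(800,592)))
E
```

```text
[ 0.261867   -0.49408643  0.24371887] [-176.6512407    -1.38094359   11.85411885] [ 453.9 -216.4] [2.40905482 0.20002787 0.65086426] [-44.20217218  10.87064205  -9.1396017   -3.1685345  -72.0255007
 147.12823323]
```

View pics/t11b.png

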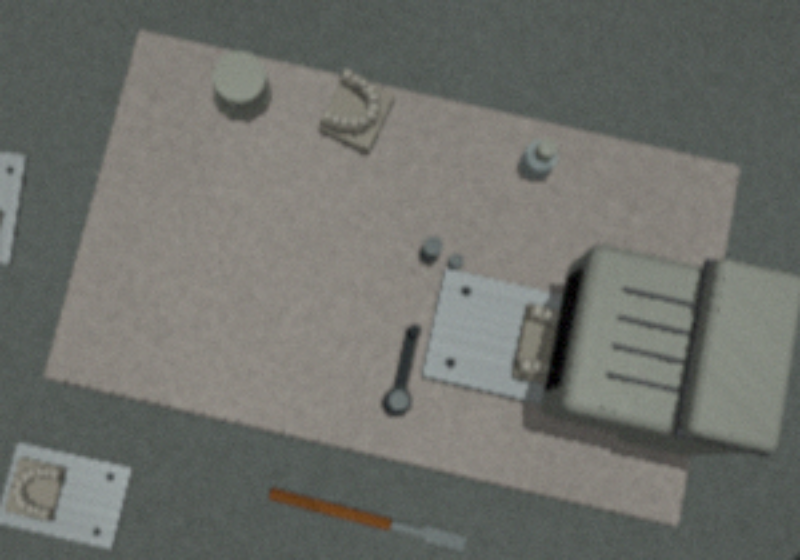

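View pics/t11c.png

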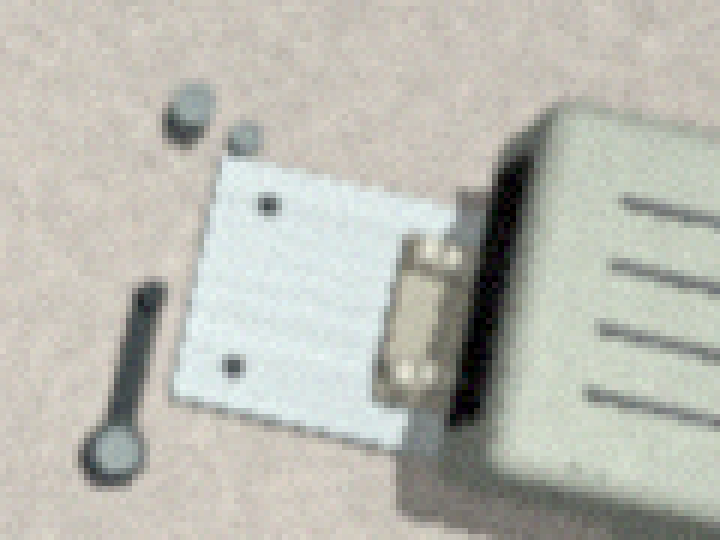

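View pics/s11b.png

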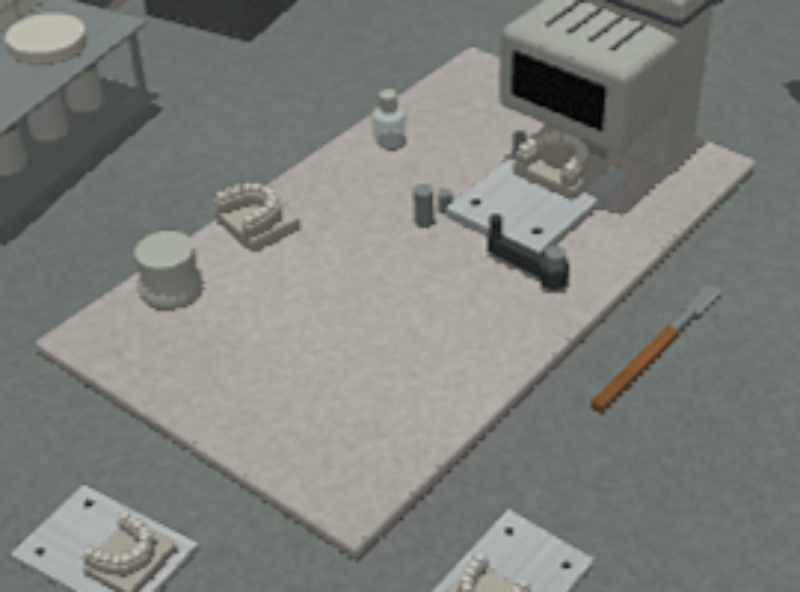

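```bash
python3 - <<'E'
from h import *
s=load('t11')
g=cv2.cvtColor(cv2.imread('pics/t11.png'),cv2.COLOR_BGR2GRAY).astype(float)
g=cv2.GaussianBlur(g,(0,0),1)
def edge(a,b,z,half=4):
    a=np.array(a,float);b=np.array(b,float);d=(b-a)/np.linalg.norm(b-a);n=np.array([-d[1],d[0]])
    P=[]
    for t in np.arange(0,np.linalg.norm(b-a),1):
        o=np.arange(-half,half+.01,.25);p=a+d*t+o[:,None]*n
        v=cv2.remap(g.astype(np.float32),p[:,0].astype(np.float32)[None],p[:,1].astype(np.float32)[None],1)[0]
        k=np.argmax(abs(np.gradient(v)));P.append(p[k])
    P=np.array(P,np.float32);vx,vy,x,y=cv2.fitLine(P,cv2.DIST_HUBER,0,.01,.01).ravel()
    r=(P-[x,y])@np.array([-vy,vx]);P=P[abs(r)<1];vx,vy,x,y=cv2.fitLine(P,cv2.DIST_HUBER,0,.01,.01).ravel()
    p0=toS(plane(s,*a,z));
    pa=np.array([x,y])+((a-[x,y])@[vx,vy])*np.array([vx,vy]);pb=np.array([x,y])+((b-[x,y])@[vx,vy])*np.array([vx,vy])
    A=toS(plane(s,*pa,z));B=toS(plane(s,*pb,z));print(A,B,np.degrees(np.arctan2(*(B-A)[::-1])).round(2),len(P))
f=lambda u,v:(260+u/6-.5,145+v/6-.5)
edge(f(235,160),f(440,203),.022)   # far
edge(f(185,402),f(400,450),.022)   # near
edge(f(215,175),f(178,385),.022,3)   # rear
q=lambda u,v:(130+u/2.667,70+v/2.667)
edge(q(170,36),q(210,46),.012);edge(q(400,88),q(700,156),.012);edge(q(70,384),q(650,517),.012)
for n,u,v,z in [('h',268,204,22),('h',233,366,22),('post f',196,100,44),('post n',117,448,44),('dow',247,135,30),('pin',150,288,50)]: print(n,toS(plane(s,*f(u,v),z/1e3)))
E
```

```text
[-59.3  44.9] [15.6 44.6] -0.23 31
[-58.5 -43. ] [ 19.  -43.1] -0.07 37
[-63.3  36.7] [-62.9 -40.2] -89.7 36
[-330.3  189. ] [-295.4  189. ] 0.0 16
[-131.4  189. ] [125.7 188.9] -0.02 116
[-334.9 -113. ] [ 137.1 -113.4] -0.05 224
h [-44.5  30.7]
h [-44.7 -29.1]
post f [-79.3  56.4]
post n [-80.1 -68.8]
dow [-57.8  51.7]
pin [-81.3 -13.3]
```

```bash
python3 -c "
from h import *
o=ctrl.get_obs();print(o['clock'],o['qvel'].round(2));print(ctrl.close_job())"
```

```text
35.6 [ 4.23 -2.19 -2.47 -1.43  0.1   0.76]
the job is handed in; nothing more can be done
None
```

The job is done and handed in at 35.6 s of the 72 s allowed. The carrier is home against both dowels and the end stop as far as I could measure, and the keeper bar is shut behind it.

**What I did**
1. I gripped the keeper's pin and swung the bar open to about 2.3 rad.
2. I gripped the cast, squared the carrier up and slid it flat along the bed to the gap.
3. I pushed it home from behind with two fingers, pressed it sideways onto the dowels, then pushed it from behind again.
4. I swung the keeper shut until it met its stop.

**Last checks**
- **End stop:** both pushes from behind met firm resistance of about 13–14 N, with the fingers where a home carrier would put them (stand x −74.7 and −73.9, against −74.5 expected).
- **Dowels:** the sideways push ended in firm contact, about 13 N.
- **Carrier pose:** the top view gives y within about 0.5 mm of home once calibration bias is removed, and yaw within about 0.3°. The rear edge measured about −64.4, within about 1 mm of home.
- **Keeper:** it stopped against 22 N and measured within about 0.02 rad of shut.
- **Bystanders:** the spare cast, jar, vial and spatula look unmoved in the top and side views.

**Not confirmed or in disagreement**
- The front dowel contact is under the head and could not be seen directly. I inferred it from the push and the yaw.
- Raw wrist-camera positions were about 2 mm off in stand x.
- Carrier yaw measured from the individual edges in the last wrist view disagreed by about 1°, with opposite signs. I took this as noise, because the top view showed no such tilt.
- The sideways push also pressed the fingertip lightly on the bed, with up to 14 N upward on the tool.
- The arm was still settling slightly when I handed in, clear of everything.

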